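# Plate and beaker onto the titrator's stirring place

## Robot

A 6-joint arm with a two-finger parallel gripper is mounted at the origin on the work surface. World frame = base frame: x ahead of the robot, y to its left, z up, the work surface at z = 0. Lengths are in m, angles in rad, forces in N, time in s.
With the tool pointing down it reaches from about 0.35 to 0.975 m from the base axis. Payload 4.9 kg.
Tool frame: the origin (TCP) lies midway between the tips of the shut fingers; the grasp point (between the pads) lies 19 mm behind it; z points along the fingers, y is the direction in which the jaws open and shut (so a half turn about z gives the same grasp; the last joint's range is limited). The gripper opens to 85 mm and grips with 20 to 120 N. Pads are 22 mm wide; open, the fingers measure 114 mm over their backs; the gripper's body (76 mm by 85 mm) begins 54 mm behind the grasp point. The pads swing forward as they close: fully open they stand 13 mm farther back than shut.
Start: joints at [0.985, 0.053, 1.613, -0, 1.476, -0.119], TCP at [0.281, 0.558, 0.231] pointing down, gripper open.
Joint ranges: [-3.01, 3.01], [-1.01, 2.22], [0.06, 2.58], [-1.02, 4.17], [0.09, 2.62], [-3.14, 3.14]. Speed limits (rad/s): [2.57, 2.57, 3.14, 3.14, 3.14, 3.14].

## Interface

Orientations are given as a unit quaternion [w, x, y, z].
In Python, from plant import state, grab_frame, camera_info, job_done, cut_out gives the robot as it stands.
- The arm moves only by the tool step_arm, never from a script. Its argument "moves" is a list of rows, each a list of 7 numbers: the shift along the tool's x, y, z in m, then the turn, a rotation vector about the tool's x, y, z in rad, then the finger opening in m, from 0 to 0.0854. A call has 1 to 8 rows; each row shifts and turns the commanded pose from where the row before left it, along the tool's axes as they then stand; what a row does not reach is not made up. A row lasts 1/10 s, in which the tool goes at most 50 mm and 8.59 degrees, less where a joint would pass 70% of its speed; a pose out of reach is approached as far as the arm can. A call is refused whole if a number of a shift passes 0.05 or a number of a turn 0.15, either way. A call with a gripper value outside its range is refused whole. The fingers move at their own pace and stop on an object; the grip force is fixed at half the most. Time passes only in rows, so rows that do not move let the fingers close. It gives the time, the measured TCP pose, the force and the opening at its end, in the units of the state.
- state(): the state, without advancing time (a new reading comes with each control period).
- grab_frame(name): name is "scene" or "side" or "wrist"; returns (picture, depth): 420x560x3 uint8, red, green, blue; 420x560 float32, m along the optical axis (not along the pixel's ray), 0 where there is no reading.
- camera_info(name): a dict with "intrinsics" (3x3 intrinsics, pixels), "world_from_camera" (4x4, takes a point from camera to world coordinates). Camera axes: x right, y down, z forward; pixel columns grow to the right and rows downward; lengths in m; the calibration is good to about 2 mm. A picture is of the moment at which its call begins: read the wrist's pose just before it. camera_info takes no time and is no camera call; for the wrist camera it gives the pose at the moment of the call.
- job_done(): hands the job in, once; it reports no verdict.
Trained networks look in the newest picture that a camera, given by its name, has taken for a name from the list of things; names that differ only in an ending like _2 or _b are one class to them, and where a whole thing is asked for, a point or a joint stands for the part that bears it (a point fixed in the world has none). Each returns a list of dicts, best first, with "conf" (0 to 1); they miss things now and then, are a little off and sometimes report something else, mostly with a low value. They report only what shows in the picture. A call takes as long as a camera call. They do not tell look-alikes from the thing itself.
- cut_out(camera, query): "mask" (420x560 bool, what is visible of it) and "point" ([column, row] in pixels, amid what is visible of it).
The state is a dict: "time": time; "joint_pos": joint angles; "joint_vel": joint speeds; "joint_efforts": joint torques, N m; "tool_pos": TCP position; "tool_rot": TCP orientation; "contact_force": force on the tool from outside, world axes, zero at the start; "ft_torque": the same for the moment, N m; "gripper_width": opening from 0.0 (shut) to 1.0 (fully open).
Only numpy, scipy, OpenCV 4.12 (cv2) and the standard library are available. Lean on these libraries where they do the work, as an engineer would, in place of code of your own. Each camera call takes 0.05 s, during which the arm holds its last target.

## Task

Get the titrator's stirring place ready: nudge the loose round metal plate across the deck until it drops into its well and lies flat in it, then push the beaker that stands on the deck over onto the plate, so that it stands upright in the middle. Work gently with the fingertips, pushing only: do not lift or squeeze the plate or the beaker, and leave everything else standing where it is.

Things in the scene. Friction and masses are not known exactly. Their poses are not given: they have to be found in the camera images.
- titrator: fixed instrument: a low level grey deck with a round well in it and, on its +y side, a white body with panel and bottle. Origin on the well's axis at bench level. Own frame: deck top at z = 55 mm, x -100 to 100, y -170 to 210 mm; the body begins at y = 210 mm, 120 mm high (its bottle 276 mm), x -90 to 200 mm; an electrode rod, 12 mm thick, 314 mm high, stands at x 125, y 175 mm
- well (a point): centre of the well's floor. The well is a plain round recess, 80 mm in diameter and 9.5 mm deep below the deck, with a level floor and open top; axes as the titrator's
- plate: loose aluminium disc, 76 mm in diameter, 8 mm thick, about 0.1 kg, lying flat on the deck to one side of the well (+y or -y). Origin at the centre of its underside, z up. In the well it has 2 mm of play all round, and its top lies 1.5 mm below the deck
- beaker: small open white plastic beaker, 54 mm in diameter, 66 mm tall, about 0.06 kg, standing on the deck on the other side of the well. Origin at the centre of its underside, z up
- vial: bystander: amber vial with white cap, 24 mm in diameter, 52 mm tall, standing on the deck beyond the well; origin at the centre of its underside
- stopper: bystander: black rubber stopper, 27 mm in diameter, 26 mm tall, standing on the deck on the near side of the well; origin at the centre of its underside
- wash_bottle: bystander: white wash bottle with bent spout, 74 mm in diameter, 207 mm tall, on the bench; origin at the centre of its underside
- tall_beaker: bystander: glass beaker, 68 mm in diameter, 95 mm tall, on the bench at the -y end of the deck; origin at the centre of its underside
- reagent_bottle1: bystander: square glass bottle with grey cap, 52 mm wide, 124 mm tall, on the bench behind the deck; origin at the centre of its underside
- reagent_bottle2: bystander: another such bottle, beside it
- dish: bystander: shallow white dish, 84 mm in diameter, 16 mm tall, on the bench to the robot's right; origin at the centre of its underside
Mind the look-alikes: they are no part of the job. There is more than one size of the plate; the job needs the smallest.

How it is judged:
By the outcome, as a careful person would: the job done as asked, in the order asked, and still so for the second after the job is handed in, with the robot touching nothing.
It also fails if it takes over 58 s, if anything falls off the work surface, if the arm or the gripper's body presses on something with over 40 N, if the wrist force passes 120 N, or if a joint passes its speed limit or range.

## Working session

There is one attempt and no reset: what is moved stays moved. The work goes in short steps, Python scripts to look and compute and a tool call to move; the robot and the scene stay as the last step left them, time stands still between calls to the robot, and variables do not carry over. Pictures are saved under pics/ and viewed, and the job is handed in when it is done.

Besides the shell and the picture viewer there is one more tool, called after "Request:" as a command line: name --pt "numbers of a row" for each row, then --argument value for the rest. step_arm: Moves the arm, as the interface text tells. Its arguments: {"type":"object","properties":{"moves":{"type":"array"}},"required":["moves"]}

```bash
ls; mkdir -p pics
cat > h.py <<'E'
import numpy as np, cv2
from plant import state, grab_frame, camera_info, job_done, cut_out
def save(n,im): cv2.imwrite('pics/'+n,im[:,:,::-1])
def world(cam,d):
    ci=camera_info(cam);K=np.array(ci['intrinsics']);T=np.array(ci['world_from_camera'])
    v,u=np.mgrid[:420,:560]
    P=np.stack([(u-K[0,2])/K[0,0]*d,(v-K[1,2])/K[1,1]*d,d],-1)
    return P@T[:3,:3].T+T[:3,3]
E
python3 - <<'E'
from h import *
print(state())
for c in('scene','side'):
    im,d=grab_frame(c);save(c+'1.png',im);np.savez(c+'1.npz',im=im,d=d,W=world(c,d)); print(camera_info(c))
E
```

```text
pics
{'time': 0.0, 'joint_pos': array([ 9.84993782e-01,  5.33575384e-02,  1.61429503e+00, -1.47270330e-05,
        1.47597879e+00, -1.19003357e-01]), 'joint_vel': array([ 6.66330100e-04,  1.26147872e-04, -4.23127038e-05, -4.58975253e-04,
        8.12147572e-04,  4.01879880e-04]), 'joint_efforts': array([-5.21655329e-04, -3.93689811e+01, -3.70174813e+01, -2.68041777e-04,
        7.07592670e-03, -1.55349585e-05]), 'tool_pos': array([0.28092992, 0.557612  , 0.23006197]), 'tool_rot': array([-3.44954834e-04,  2.31285465e-01,  9.72885396e-01, -9.59240339e-04]), 'contact_force': array([-0.34826591, -0.56819363,  0.84383345]), 'ft_torque': array([-0.03108192,  0.01980919, -0.01267405]), 'gripper_width': 0.9952371019497267}
{'intrinsics': array([[445.23055411,   0.        , 279.81336216],
       [  0.        , 445.23055411, 205.96658935],
       [  0.        ,   0.        ,   1.        ]]), 'world_from_camera': array([[ 0.38458003,  0.51185428, -0.76818188,  1.41220906],
       [ 0.92286656, -0.19482076,  0.33220805, -0.39215681],
       [ 0.02038433, -0.83668995, -0.54729737,  0.66704788],
       [ 0.        ,  0.        ,  0.        ,  1.        ]])}
{'intrinsics': array([[517.15433092,   0.        , 280.51180221],
       [  0.        , 517.15433092, 213.21532451],
       [  0.        ,   0.        ,   1.        ]]), 'world_from_camera': array([[ 0.76142326, -0.43177741,  0.48353168, -0.17537856],
       [-0.64817333, -0.49524699,  0.57844771, -0.90447872],
       [-0.01029304, -0.75385588, -0.65695918,  1.06750777],
       [ 0.        ,  0.        ,  0.        ,  1.        ]])}
```

View pics/scene1.png

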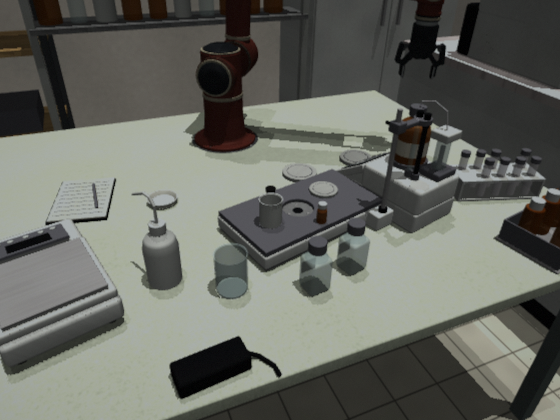

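View pics/side1.png

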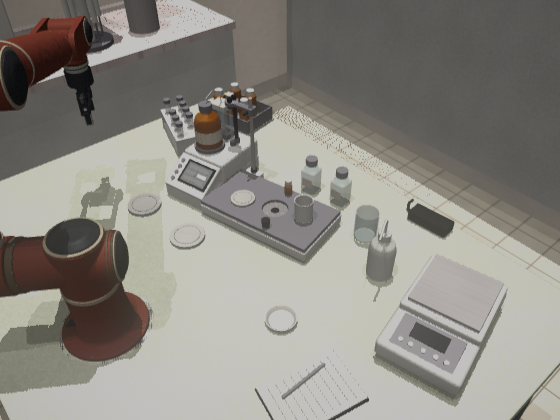

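The scene picture shows three discs, at scene pixels (323,188) on the deck, and (299,172) and (354,157) on the bench. The one on the deck, beside the well at (298,209), fits "lying on the deck". I'll check its size and locate everything.

```bash
cat > m.py <<'E'
from h import *
def circ(xy):
    A=np.c_[2*xy,np.ones(len(xy))];s=np.linalg.lstsq(A,(xy**2).sum(1),rcond=None)[0]
    return s[:2],np.sqrt(s[2]+s[:2]@s[:2])
def locate(c,W,q,zr):
    out=[]
    for r in cut_out(c,q):
        if r['conf']<.3: continue
        p=W[r['mask']];p=p[np.isfinite(p).all(1)]
        z=p[:,2]; zt=np.percentile(z,90)
        t=p[(z>zt-.006)]
        (cx,cy),rad=cv2.minEnclosingCircle((t[:,:2]*1000).astype(np.float32))
        out.append((q,round(r['conf'],2),np.round(r['point']),'n',len(p),'ztop',round(zt,4),'med',np.round(np.median(t,0),4),'mec',round(cx,1),round(cy,1),round(rad,1)))
    return out
E
python3 - <<'E'
from m import *
for c in('side','scene'):
    W=np.load(c+'1.npz')['W']
    for q in ['plate','beaker','vial','stopper','well','titrator']:
        for o in locate(c,W,q,None): print(c,*o)
im=np.load('side1.npz')['im'];save('crop.png',cv2.resize(im[150:270,130:360],None,fx=3.4,fy=3.4,interpolation=2))
E
```

```text
side plate 0.92 [186. 235.] n 814 ztop 0.013 med [0.3279 0.1343 0.0104] mec 94.2 -363.4 604.6
side plate 0.6 [243. 196.] n 334 ztop 0.0643 med [0.5216 0.1108 0.0618] mec 191.1 -382.5 637.8
side plate 0.59 [144. 206.] n 604 ztop 0.0129 med [0.3028 0.3472 0.0101] mec 76.0 -253.7 697.7
side beaker 0.84 [302. 213.] n 479 ztop 0.118 med [ 0.6082 -0.0665  0.1173] mec 223.3 -472.5 587.9
side vial 0.46 [289. 188.] n 84 ztop 0.1053 med [0.6477 0.0388 0.104 ] mec 644.9 40.4 10.9
side stopper 0.52 [265. 221.] n 76 ztop 0.082 med [ 0.5001 -0.0303  0.0807] mec 497.2 -28.5 14.1
side well 0.74 [235. 188.] n 11868 ztop 0.21 med [0.6189 0.3106 0.2404] mec 239.1 -252.5 772.5
side titrator 0.55 [234. 184.] n 12305 ztop 0.2107 med [0.6202 0.3099 0.2408] mec 243.6 -248.8 778.2
scene plate 0.81 [354. 156.] n 321 ztop 0.0148 med [0.3004 0.3422 0.0133] mec 834.4 -8.6 693.5
scene plate 0.79 [325. 192.] n 386 ztop 0.0665 med [0.5303 0.1102 0.0648] mec 952.4 -130.2 529.2
scene plate 0.74 [299. 170.] n 472 ztop 0.0149 med [0.3348 0.1319 0.0133] mec 850.0 -114.4 627.0
scene beaker 0.76 [269. 210.] n 741 ztop 0.1199 med [ 0.6116 -0.0711  0.1193] mec 996.8 -228.1 446.6
scene beaker 0.59 [159. 254.] n 2314 ztop 0.151 med [ 0.6561 -0.3345  0.153 ] mec 1004.1 -376.9 408.4
scene vial 0.55 [320. 209.] n 244 ztop 0.1082 med [0.6542 0.0417 0.1081] mec 1028.5 -170.0 443.3
scene stopper 0.4 [269. 190.] n 32 ztop 0.084 med [ 0.5071 -0.0288  0.0828] mec 504.2 -28.7 10.6
scene well 0.55 [375. 197.] n 16077 ztop 0.2226 med [0.6502 0.2995 0.2645] mec 982.6 -18.9 569.1
scene titrator 0.8 [374. 197.] n 16462 ztop 0.221 med [0.6501 0.3    0.2619] mec 982.6 -18.9 569.1
```

View pics/crop.png

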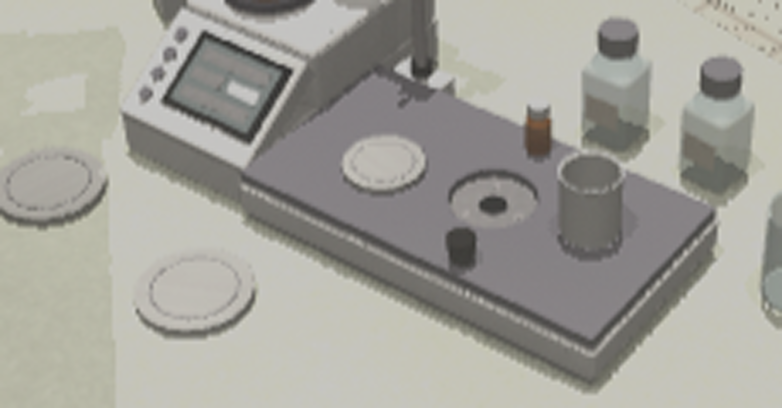

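Confirmed: the plate is the smaller disc on the deck, at crop (384,163). The well is at (493,200), the beaker at (590,203), the stopper at (461,247) and the vial at (538,130). Next I'll work out the wrist camera geometry so I can look from above.

Run:
```python
from h import *
from scipy.spatial.transform import Rotation as R
s=state();q=s['tool_rot'];Rt=R.from_quat([*q[1:],q[0]]).as_matrix();print(Rt.round(3))
T=np.array(camera_info('wrist')['world_from_camera']);print((Rt.T@T[:3,:3]).round(3),(Rt.T@(T[:3,3]-s['tool_pos'])).round(4)); print(camera_info('wrist')['intrinsics'])
# rough well/deck axis
for c in('side','scene'):
    d=np.load(c+'1.npz');W=d['W'];im=d['im']
    m=(abs(W[...,2]-.0465)<.004)&(W[...,0]>.4)&(W[...,0]<.75)&(abs(W[...,1])<.12)
    m=cv2.morphologyEx(m.astype(np.uint8),cv2.MORPH_OPEN,np.ones((3,3)))
    n,l,st,ce=cv2.connectedComponentsWithStats(m)
    for i in range(1,n):
        if st[i,4]>60: p=W[l==i];print(c,st[i,4],ce[i].round(),p.min(0).round(3),p.max(0).round(3),np.median(p,0).round(4))
    # deck
    m=(abs(W[...,2]-.056)<.006)&(W[...,0]>.35)&(W[...,0]<.8)&(abs(W[...,1])<.3)
    p=W[m]; r=cv2.minAreaRect((p[:,:2]*1000).astype(np.float32));print(r, np.median(p[:,2]))
```

```text
[[-0.893  0.45   0.   ]
 [ 0.45   0.893  0.   ]
 [ 0.     0.    -1.   ]]
[[ 0.002 -0.953 -0.304]
 [ 1.     0.002 -0.   ]
 [ 0.001 -0.304  0.953]] [ 0.0782 -0.0007 -0.1419]
[[327.07311388   0.         280.96254549]
 [  0.         327.07311388 209.44015371]
 [  0.           0.           1.        ]]
side 89 [275. 209.] [ 0.556 -0.016  0.043] [0.597 0.056 0.05 ] [0.5746 0.0193 0.0454]
((623.1406860351562, 41.701385498046875), (317.6470642089844, 604.122314453125), 14.398876190185547) 0.05420201290963789
scene 361 [297. 208.] [ 0.531 -0.016  0.045] [0.603 0.059 0.05 ] [0.5677 0.0211 0.0477]
((641.37158203125, 2.31378173828125), (329.4798889160156, 599.5307006835938), 14.858330726623535) 0.056711060914252376
```

Run:
```python
from h import *
w=np.array([.568,.02]);a=np.radians(-64.5);yt=np.array([-.43,.9]);xt=np.array([.9,.43])
for c in('side','scene'):
    W=np.load(c+'1.npz')['W'];q=W[...,:2]-w;u=q@xt;v=q@yt;z=W[...,2]
    for lo,hi in((.1,.13),(.13,.18),(.18,.24),(.24,.34)):
        m=(z>lo)&(z<hi)&(u>-.15)&(u<.25)&(v>.1)&(v<.45)
        if m.sum()>5: print(c,lo,m.sum(),np.percentile(u[m],[2,50,98]).round(3),np.percentile(v[m],[2,10,50,98]).round(3))
```

```text
side 0.1 1456 [0.034 0.095 0.232] [0.148 0.186 0.233 0.348]
side 0.13 684 [0.09  0.133 0.221] [0.141 0.215 0.262 0.317]
side 0.18 951 [0.093 0.137 0.228] [0.14  0.217 0.268 0.316]
side 0.24 665 [0.115 0.156 0.216] [0.131 0.139 0.22  0.305]
scene 0.1 1674 [0.041 0.168 0.248] [0.14  0.172 0.203 0.291]
scene 0.13 1200 [0.119 0.181 0.247] [0.138 0.212 0.251 0.305]
scene 0.18 1155 [0.119 0.178 0.247] [0.137 0.144 0.252 0.295]
scene 0.24 1207 [0.124 0.175 0.241] [0.129 0.134 0.215 0.302]
```

Request:
step_arm --pt "0 0 -0.03 0 0 0.132 0.036" --pt "0 0 -0.03 0 0 0.132 0.036" --pt "0 0 -0.03 0 0 0.132 0.036" --pt "0 0 -0.03 0 0 0.132 0.036" --pt "0 0 -0.01 0 0 0.132 0.036" --pt "-0.045 0.002 0 0 0 0 0.036" --pt "-0.045 0.002 0 0 0 0 0.036" --pt "-0.045 0.002 0 0 0 0 0.036"

```text
time: 1.5
tool_pos: [0.345, 0.4376, 0.3614]
tool_rot: [0.0, 0.534, 0.846, 0.0]
contact_force: [-0.4, 0.1, -0.2]
gripper_width: 0.418
```

Request:
step_arm --pt "-0.049 0.003 0 0 0 0 0.036" --pt "-0.049 0.003 0 0 0 0 0.036" --pt "-0.049 0.003 0 0 0 0 0.036" --pt "-0.049 0.003 0 0 0 0 0.036" --pt "-0.049 0.003 0 0 0 0 0.036" --pt "-0.049 0.003 0 0 0 0 0.036" --pt "-0.049 0.003 0 0 0 0 0.036" --pt "-0.049 0.003 0 0 0 0 0.036"

```text
time: 2.3
tool_pos: [0.5353, 0.0932, 0.3617]
tool_rot: [0.0, 0.534, 0.845, 0.0]
contact_force: [0.4, 1.4, 0.9]
gripper_width: 0.422
```

Run:
```python
from h import *
s=state();print({k:np.round(s[k],4) for k in('time','tool_pos','tool_rot','contact_force','gripper_width')})
W0=camera_info('wrist')
im,d=grab_frame('wrist');save('w1.png',im);np.savez('w1.npz',im=im,d=d,W=world('wrist',d))
```

```text
{'time': np.float64(2.3), 'tool_pos': array([0.5353, 0.0932, 0.3617]), 'tool_rot': array([3.000e-04, 5.341e-01, 8.454e-01, 3.000e-04]), 'contact_force': array([0.3851, 1.3871, 0.9455]), 'gripper_width': np.float64(0.4224)}
```

View pics/w1.png

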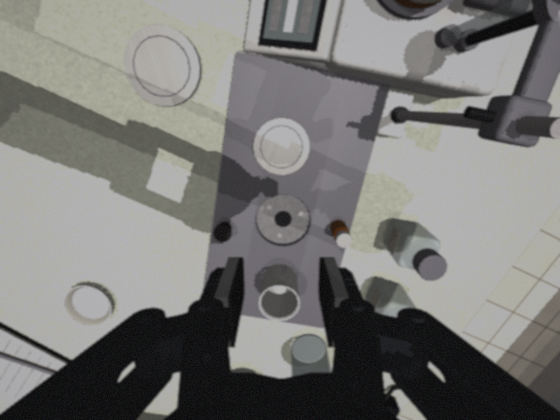

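From above: plate at (281,146), well (283,219), beaker (280,285), stopper (223,231), vial (340,230). I'll fit these accurately now.

```bash
cat > fit.py <<'E'
from h import *
def rays(T,K,pts,z):
    p=np.c_[(pts[:,0]-K[0,2])/K[0,0],(pts[:,1]-K[1,2])/K[1,1],np.ones(len(pts))]@T[:3,:3].T
    return T[:3,3]+p*((z-T[2,3])/p[:,2])[:,None]
def hullcirc(mask,T,K,z):
    cs,_=cv2.findContours(mask.astype(np.uint8),cv2.RETR_EXTERNAL,cv2.CHAIN_APPROX_NONE)
    c=max(cs,key=cv2.contourArea)[:,0,:].astype(float)
    x=rays(T,K,c,z)[:,:2]
    from scipy.optimize import least_squares
    r=least_squares(lambda p:np.hypot(x[:,0]-p[0],x[:,1]-p[1])-p[2],[*x.mean(0),.03],loss='soft_l1',f_scale=.001)
    return r.x.round(4), np.std(r.fun).round(4)
E
python3 - <<'E'
from fit import *
ci=camera_info('wrist');T=np.array(ci['world_from_camera']);K=np.array(ci['intrinsics'])
D=np.load('w1.npz');W=D['W'];im=D['im']
for q,z in(('plate',.063),('vial',.107),('stopper',.081),('beaker',.121)):
    for r in cut_out('wrist',q):
        if r['conf']>.2: 
            p=W[r['mask']]; zt=np.percentile(p[:,2],95)
            print(q,round(r['conf'],2),np.round(r['point']),'zt',zt.round(4),hullcirc(r['mask'],T,K,z), np.median(p,0).round(4))
z=W[...,2]
roi=np.zeros(z.shape,bool);roi[180:258,245:325]=1
print('deck z',np.median(z[180:195,240:320]),'well z',np.median(z[210:215,262:272]),np.median(z[225:230,295:300]),'plate z',np.median(z[140:150,275:285]))
deck=np.median(z[180:195,240:320])
m=(z<deck-.005)&roi&(z>.0)
n,l,st,ce=cv2.connectedComponentsWithStats(m.astype(np.uint8));i=1+st[1:,4].argmax();m=cv2.morphologyEx((l==i).astype(np.uint8),cv2.MORPH_CLOSE,np.ones((9,9)))
print('well',st[i],hullcirc(m,T,K,.055))
x=W[l==i];print(np.median(x,0),(x.min(0)+x.max(0))/2,x.max(0)-x.min(0))
p=W[40:330,150:400].reshape(-1,3);p=p[(abs(p[:,2]-deck)<.004)]
r=cv2.minAreaRect((p[:,:2]*1000).astype(np.float32));print(r)
save('w1c.png',cv2.resize(im[110:320,200:370],None,fx=2.8,fy=2.8,interpolation=2))
E
```

```text
plate 0.9 [163.  65.] zt 0.0109 (array([0.3519, 0.1339, 0.0464]), np.float64(0.0005)) [0.3328 0.1329 0.0093]
plate 0.78 [279. 146.] zt 0.0628 (array([0.5265, 0.1075, 0.0368]), np.float64(0.0004)) [0.526  0.1082 0.0614]
vial 0.76 [342. 235.] zt 0.1065 (array([0.6415, 0.0449, 0.0153]), np.float64(0.0035)) [0.6458 0.0415 0.0968]
stopper 0.87 [221. 232.] zt 0.0813 (array([ 0.502 , -0.0313,  0.0134]), np.float64(0.0016)) [ 0.5021 -0.0317  0.0799]
beaker 0.65 [280. 292.] zt 0.1206 (array([ 0.6044, -0.0643,  0.0359]), np.float64(0.0066)) [ 0.6112 -0.0834  0.0948]
beaker 0.47 [307. 356.] zt 0.0865 (array([ 0.6851, -0.1355,  0.0322]), np.float64(0.0044)) [ 0.7161 -0.1862  0.0502]
deck z 0.053685498026447204 well z 0.044708551986185646 0.044629088123478045 plate z 0.06137601723190947
well [ 256  195   54   50 2102] (array([0.5736, 0.0123, 0.0382]), np.float64(0.0005))
[0.57470463 0.00999245 0.04484431] [0.5749111  0.00929245 0.04542242] [0.07931865 0.07774552 0.00637581]
((618.1875, 50.24473571777344), (304.60137939453125, 396.50921630859375), 14.276196479797363)
```

View pics/w1c.png

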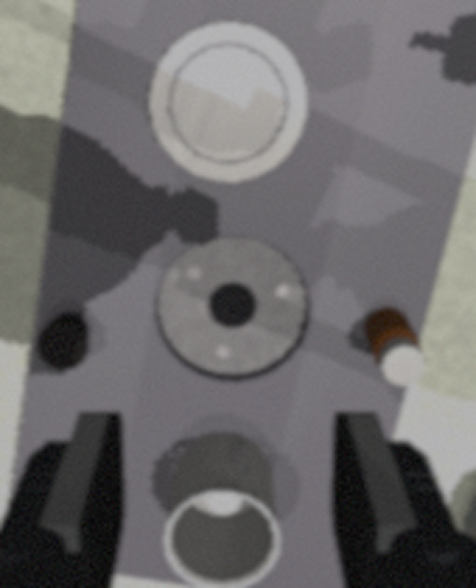

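Request:
step_arm --pt "0.034 -0.001 0.03 0 0 -0.016 0.036" --pt "0.034 0 0.04 0 0 0 0.036" --pt "0 0 0.05 0 0 0 0.036" --pt "0 0 0.05 0 0 0 0.036" --pt "0 0 0.05 0 0 0 0.036" --pt "0 0 0.04 0 0 0 0.036" --pt "0 0 0.025 0 0 0 0.036" --pt "0 0 0 0 0 0 0.036"

```text
time: 3.35
tool_pos: [0.5005, 0.1554, 0.0737]
tool_rot: [-0.003, 0.526, 0.85, -0.003]
contact_force: [-0.6, -1.1, 0.1]
gripper_width: 0.417
```

```bash
cat > look.py <<'E'
import sys
from h import *
n=sys.argv[1]
s=state();print({k:np.round(s[k],4) for k in('time','tool_pos','tool_rot','contact_force','gripper_width')})
for c in sys.argv[2:]:
    im,d=grab_frame(c);save(n+c+'.png',im);np.savez(n+c+'.npz',im=im,d=d,W=world(c,d))
E
python3 look.py a wrist
```

```text
{'time': np.float64(3.35), 'tool_pos': array([0.5005, 0.1554, 0.0737]), 'tool_rot': array([-0.0035,  0.5261,  0.8504, -0.0028]), 'contact_force': array([-0.6468, -1.1007,  0.0753]), 'gripper_width': np.float64(0.4175)}
```

View pics/awrist.png

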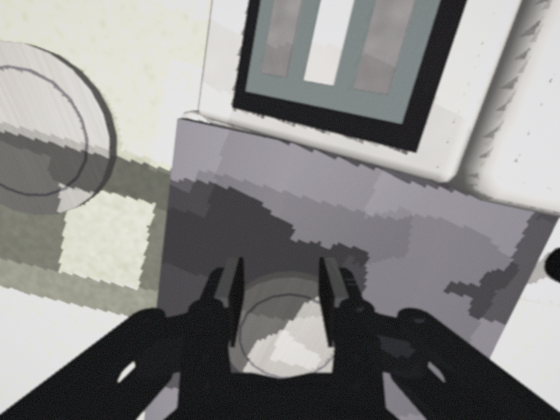

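The fingers are behind the plate's +v edge (plate ring centre about (289,335), finger midline about x=281). The plate looks a few mm off to +tool y, so I'll quantify that.

Run:
```python
from fit import *
from scipy.spatial.transform import Rotation as R
ci=camera_info('wrist');T=np.array(ci['world_from_camera']);K=np.array(ci['intrinsics'])
print(rays(T,K,np.array([[240,325],[338,335],[290,294],[290,376],[289,335.]]),.063).round(4))
for r in cut_out('wrist','plate'): print(r['conf'],r['point'],hullcirc(r['mask'],T,K,.063))
s=state();print(s['tool_pos'],s['tool_rot'],s['contact_force'])
q=s['tool_rot'];Rt=R.from_quat([*q[1:],q[0]]).as_matrix();print(Rt.round(4))
print('well,plate rel tool',[(Rt.T@(np.array(p)-s['tool_pos'])).round(4) for p in((.5743,.0106,.055),(.5265,.1075,.055))])
```

```text
[[0.4995 0.1088 0.063 ]
 [0.5521 0.1278 0.063 ]
 [0.5156 0.1393 0.063 ]
 [0.541  0.0895 0.063 ]
 [0.5272 0.1152 0.063 ]]
0.63 [46.8, 133.9] (array([0.3747, 0.1629, 0.0346]), np.float64(0.0061))
0.61 [278.8, 329.9] (array([0.5215, 0.1168, 0.0336]), np.float64(0.0048))
[0.50467395 0.15558738 0.07897164] [1.35419808e-04 5.26439142e-01 8.50212782e-01 1.93697903e-04] [ 1.09391174 -0.12897841  0.78131126]
[[-4.457e-01  8.952e-01  4.000e-04]
 [ 8.952e-01  4.457e-01  2.000e-04]
 [-0.000e+00  5.000e-04 -1.000e+00]]
well,plate rel tool [array([-0.1608, -0.0023,  0.024 ]), array([-0.0528, -0.0019,  0.024 ])]
```

The arm was still settling, so that reading isn't reliable. Looking again.

```bash
python3 look.py b wrist
```

```text
{'time': np.float64(3.45), 'tool_pos': array([0.5047, 0.1556, 0.079 ]), 'tool_rot': array([1.000e-04, 5.264e-01, 8.502e-01, 2.000e-04]), 'contact_force': array([ 1.0939, -0.129 ,  0.7813]), 'gripper_width': np.float64(0.4195)}
```

View pics/bwrist.png

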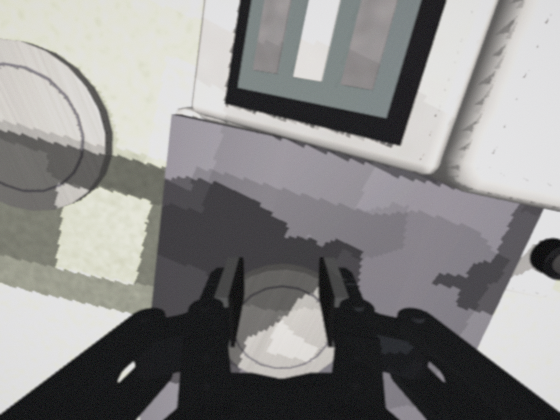

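Settled view: plate ring centre about (282,328), in line with the finger midline. Now lower the fingertips to just above the deck.

Request:
step_arm --pt "0 0 0.01 0 0 0 0.036" --pt "0 0 0.007 0 0 0 0.036" --pt "0 0 0.004 0 0 0 0.036" --pt "0 0 0 0 0 0 0.036" --pt "0 0 0 0 0 0 0.036"

```text
time: 4.0
tool_pos: [0.5048, 0.1543, 0.0571]
tool_rot: [-0.0, 0.527, 0.85, -0.0]
contact_force: [-0.1, -0.1, -0.5]
gripper_width: 0.421
```

```bash
python3 look.py c wrist side
```

```text
{'time': np.float64(4.0), 'tool_pos': array([0.5048, 0.1543, 0.0571]), 'tool_rot': array([-2.000e-04,  5.274e-01,  8.496e-01, -1.000e-04]), 'contact_force': array([-0.0503, -0.0864, -0.5359]), 'gripper_width': np.float64(0.4214)}
```

View pics/cwrist.png

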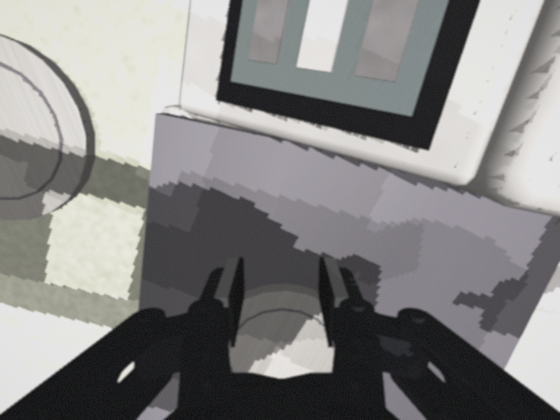

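View pics/cside.png

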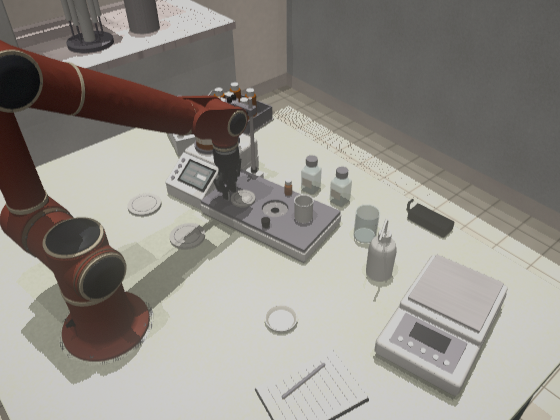

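Request:
step_arm --pt "-0.004 0 0 0 0 0 0.036" --pt "-0.005 0 0 0 0 0 0.036" --pt "-0.006 0 0 0 0 0 0.036" --pt "-0.006 0 0 0 0 0 0.036" --pt "-0.006 0 0 0 0 0 0.036" --pt "-0.006 0 0 0 0 0 0.036" --pt "-0.006 0 0 0 0 0 0.036" --pt "-0.006 0 0 0 0 0 0.036"

```text
time: 4.9
tool_pos: [0.5251, 0.1136, 0.0572]
tool_rot: [-0.0, 0.527, 0.85, 0.0]
contact_force: [-0.7, 0.5, 0.6]
gripper_width: 0.42
```

Request:
step_arm --pt "-0.006 0 0 0 0 0 0.036" --pt "-0.006 0 0 0 0 0 0.036" --pt "-0.006 0 0 0 0 0 0.036" --pt "-0.006 0 0 0 0 0 0.036" --pt "-0.006 0 0 0 0 0 0.036" --pt "-0.005 0 0 0 0 0 0.036" --pt "-0.003 0 0 0 0 0 0.036" --pt "0 0 0 0 0 0 0.036"

```text
time: 5.7
tool_pos: [0.5419, 0.0796, 0.0572]
tool_rot: [0.0, 0.527, 0.85, -0.0]
contact_force: [-0.2, -0.5, 0.8]
gripper_width: 0.423
```

```bash
python3 look.py d wrist side
python3 - <<'E'
from h import *
im=np.load('dside.npz')['im'];save('dc.png',cv2.resize(im[160:250,200:340],None,fx=5,fy=5,interpolation=2))
E
```

```text
{'time': np.float64(5.7), 'tool_pos': array([0.5419, 0.0796, 0.0572]), 'tool_rot': array([ 2.000e-04,  5.274e-01,  8.496e-01, -1.000e-04]), 'contact_force': array([-0.1965, -0.5287,  0.7938]), 'gripper_width': np.float64(0.4229)}
```

View pics/dwrist.png

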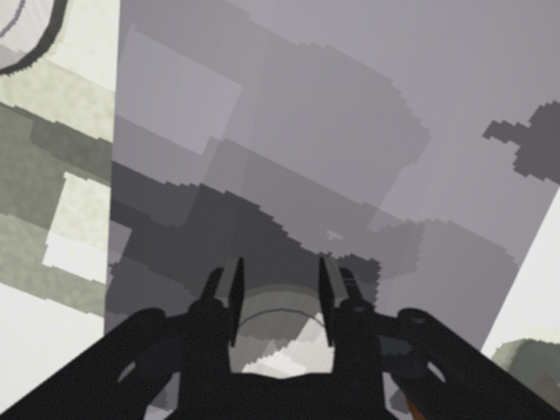

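View pics/dc.png

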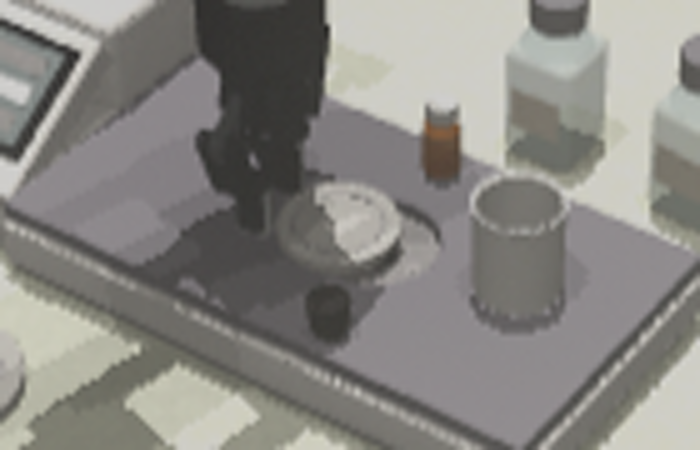

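The plate now half-overlaps the well (crop plate (342,222), well's far rim (440,245)) and is still flat. I'll measure the remaining distance.

```bash
cat > pl.py <<'E'
import sys
from fit import *
c=sys.argv[1]
ci=camera_info(c);T=np.array(ci['world_from_camera']);K=np.array(ci['intrinsics'])
for r in cut_out(c,'plate'):
    x,sd=hullcirc(r['mask'],T,K,.063)
    if x[0]>.42: print(c,round(r['conf'],2),np.round(r['point']),x,sd)
E
python3 pl.py side
python3 - <<'E'
from fit import *
ci=camera_info('side');T=np.array(ci['world_from_camera']);K=np.array(ci['intrinsics'])
# same side-camera estimate in first image: compare offsets
D=np.load('dside.npz');W=D['W'];z=W[...,2]
D1=np.load('side1.npz')
# manual: well rim ellipse in crop coords from first picture (crop 3.4x, offset 130,150)
for nm,p in(('well L',(449,203)),('well R',(538,203)),('top',(493,171)),('bot',(493,231))):
    print(nm,rays(T,K,np.array([[130+p[0]/3.4,150+p[1]/3.4]]),.055).round(4))
E
```

```text
side 0.85 [264. 207.] [0.5567 0.032  0.037 ] 0.0012
well L [[0.5384 0.0357 0.055 ]]
well R [[ 0.5977 -0.016   0.055 ]]
top [[0.5962 0.0441 0.055 ]]
bot [[ 0.5438 -0.0184  0.055 ]]
```

Request:
step_arm --pt "-0.004 0 0 0 0 0 0.036" --pt "-0.004 0 0 0 0 0 0.036" --pt "-0.004 0 0 0 0 0 0.036" --pt "-0.003 0 0 0 0 0 0.036" --pt "-0.003 0 0 0 0 0 0.036" --pt "-0.002 0 0 0 0 0 0.036" --pt "-0.002 0 0 0 0 0 0.036" --pt "0 0 0 0 0 0 0.036"

```text
time: 6.65
tool_pos: [0.5515, 0.06, 0.0571]
tool_rot: [0.0, 0.527, 0.85, -0.0]
contact_force: [0.4, 0.2, 1.1]
gripper_width: 0.421
```

```bash
python3 look.py e wrist side; python3 pl.py side
python3 - <<'E'
from h import *
im=np.load('eside.npz')['im'];save('ec.png',cv2.resize(im[160:250,200:340],None,fx=5,fy=5,interpolation=2))
E
```

```text
{'time': np.float64(6.65), 'tool_pos': array([0.5515, 0.06  , 0.0571]), 'tool_rot': array([ 0.000e+00,  5.274e-01,  8.496e-01, -1.000e-04]), 'contact_force': array([0.4403, 0.2049, 1.0945]), 'gripper_width': np.float64(0.4208)}
side 0.66 [274. 210.] [0.5648 0.0109 0.0381] 0.0018
side 0.64 [308. 177.] [0.7548 0.0659 0.0643] 0.025
```

View pics/ewrist.png

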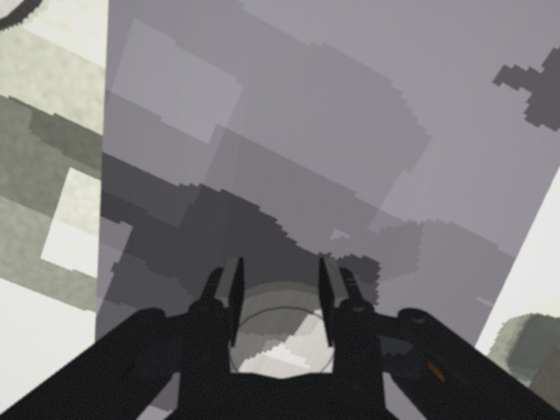

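View pics/ec.png

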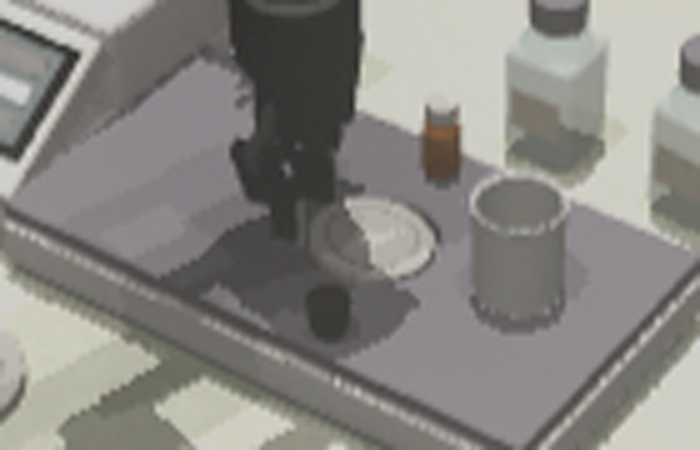

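The plate's front edge has dropped; the tail still looks to be on the rim. A few more small nudges.

Request:
step_arm --pt "-0.002 0 0 0 0 0 0.036" --pt "-0.0015 0 0 0 0 0 0.036" --pt "-0.001 0 0 0 0 0 0.036" --pt "0 0 0 0 0 0 0.036"

```text
time: 7.2
tool_pos: [0.5536, 0.0561, 0.0573]
tool_rot: [0.0, 0.527, 0.85, 0.0]
contact_force: [0.1, -0.1, 0.1]
gripper_width: 0.422
```

```bash
python3 look.py f wrist side; python3 pl.py side
python3 - <<'E'
from h import *
im=np.load('fside.npz')['im'];save('fc.png',cv2.resize(im[180:230,240:310],None,fx=10,fy=10,interpolation=2))
E
```

```text
{'time': np.float64(7.2), 'tool_pos': array([0.5536, 0.0561, 0.0573]), 'tool_rot': array([1.000e-04, 5.273e-01, 8.497e-01, 0.000e+00]), 'contact_force': array([ 0.1438, -0.1378,  0.129 ]), 'gripper_width': np.float64(0.422)}
side 0.78 [274. 208.] [0.5643 0.0088 0.0358] 0.0015
```

View pics/fwrist.png

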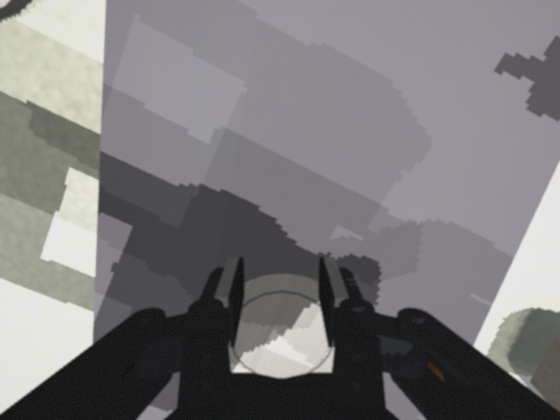

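View pics/fc.png

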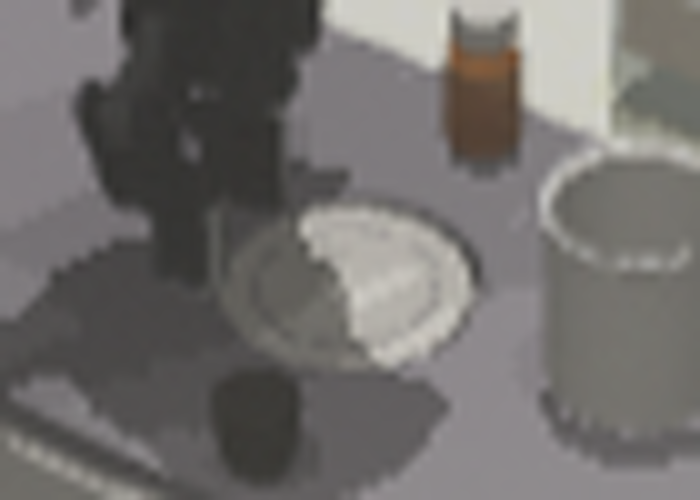

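It looks dropped in (the ring shifted in the wrist view, and there's a thin dark gap on the right rim). I'll rise and check from above.

Request:
step_arm --pt "0.003 0 0 0 0 0 0.036" --pt "0 0 -0.03 0 0 0 0.036" --pt "0 0 -0.045 0 0 0 0.036" --pt "0 0 -0.045 0 0 0 0.036" --pt "0 0 -0.045 0 0 0 0.036" --pt "0 0 -0.04 0 0 0 0.036" --pt "0 0 0 0 0 0 0.036" --pt "0 0 0 0 0 0 0.036"

```text
time: 8.15
tool_pos: [0.5526, 0.0591, 0.2637]
tool_rot: [0.001, 0.527, 0.85, 0.001]
contact_force: [0.5, 0.5, 0.3]
gripper_width: 0.421
```

```bash
python3 look.py g wrist; python3 pl.py wrist
python3 - <<'E'
from h import *
D=np.load('gwrist.npz');im=D['im'];W=D['W']
save('gc.png',cv2.resize(im[150:360,190:370],None,fx=2.8,fy=2.8,interpolation=2))
for r in cut_out('wrist','plate'):
    p=W[cv2.erode(r['mask'].astype(np.uint8),np.ones((5,5)))>0]
    if np.median(p[:,0])>.45:
        A=np.c_[p[:,:2]-p[:,:2].mean(0),np.ones(len(p))];s=np.linalg.lstsq(A,p[:,2],rcond=None)[0]
        print('plane',s,np.degrees(np.hypot(*s[:2])),len(p))
        dk=W[150:190,230:330].reshape(-1,3);print('deck z near',np.median(dk[:,2]))
        B=np.c_[dk[:,:2]-p[:,:2].mean(0),np.ones(len(dk))];print(np.linalg.lstsq(B,dk[:,2],rcond=None)[0])
E
```

```text
{'time': np.float64(8.15), 'tool_pos': array([0.5526, 0.0591, 0.2637]), 'tool_rot': array([1.200e-03, 5.272e-01, 8.497e-01, 7.000e-04]), 'contact_force': array([0.4708, 0.4687, 0.2592]), 'gripper_width': np.float64(0.421)}
wrist 0.85 [279. 216.] [0.5671 0.0237 0.0357] 0.0005
plane [-0.18057104  0.36002221  0.05186447] 23.076894535211995 2724
deck z near 0.052239356959350086
[-0.26490977  0.5309521   0.02240787]
```

View pics/gwrist.png

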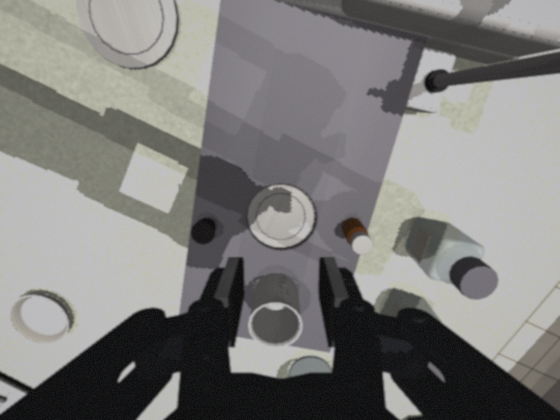

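View pics/gc.png

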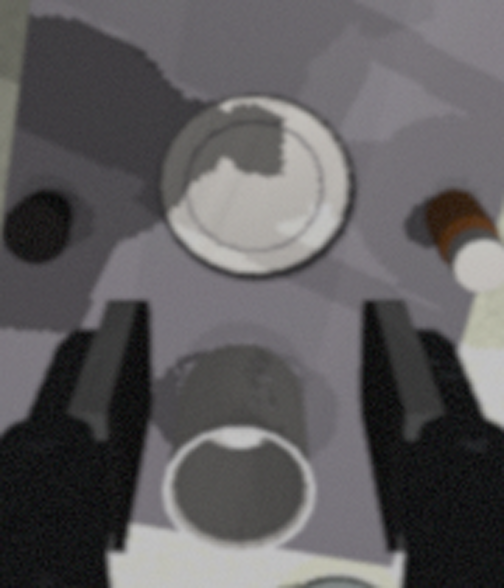

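The picture shows the plate sunk in the well with an even dark gap all round. The depth-plane numbers are off though (the arm wasn't settled when the pose was read), so I'm repeating the check settled.

```bash
python3 look.py g2 wrist; python3 pl.py wrist
python3 - <<'E'
from fit import *
D=np.load('g2wrist.npz');im=D['im'];W=D['W']
ci=camera_info('wrist');T=np.array(ci['world_from_camera']);K=np.array(ci['intrinsics']);print(T.round(4))
for r in cut_out('wrist','plate'):
    p=W[cv2.erode(r['mask'].astype(np.uint8),np.ones((5,5)))>0]
    if np.median(p[:,0])>.45:
        m0=p[:,:2].mean(0)
        A=np.c_[p[:,:2]-m0,np.ones(len(p))];s=np.linalg.lstsq(A,p[:,2],rcond=None)[0]
        print('plane',s,len(p))
        dk=np.r_[W[160:180,230:330].reshape(-1,3),W[200:250,225:240].reshape(-1,3),W[200:250,322:335].reshape(-1,3)]
        B=np.c_[dk[:,:2]-m0,np.ones(len(dk))];print('deck',np.linalg.lstsq(B,dk[:,2],rcond=None)[0])
for r in cut_out('wrist','beaker'):
    p=W[r['mask']];t=p[p[:,2]>np.percentile(p[:,2],97)-.004]
    print(r['conf'],np.round(r['point']),np.percentile(p[:,2],97),np.median(t,0))
# rim ellipse manual in gc: centre from outer extents (164..315, 426..548)
px=np.array([[190+239.5/2.8,150+487/2.8],[190+164/2.8,150+485/2.8],[190+315/2.8,150+489/2.8]])
print('beaker rim',rays(T,K,px,.121).round(4))
E
```

```text
{'time': np.float64(8.3), 'tool_pos': array([0.5511, 0.0591, 0.2599]), 'tool_rot': array([-0.0016,  0.5272,  0.8497, -0.0009]), 'contact_force': array([ 0.2094,  0.071 , -0.2444]), 'gripper_width': np.float64(0.4209)}
wrist 0.71 [280. 217.] [0.5686 0.0231 0.0365] 0.0004
[[ 0.8953  0.4255  0.1315  0.5166]
 [ 0.4454 -0.8529 -0.2726  0.1283]
 [-0.0038  0.3026 -0.9531  0.402 ]
 [ 0.      0.      0.      1.    ]]
plane [-0.1668579   0.33359172  0.05388005] 2877
deck [-0.04767773  0.09508618  0.05251964]
0.91 [278. 317.] 0.1205647425765361 [ 0.60920175 -0.07614492  0.11956626]
beaker rim [[ 0.6047 -0.0636  0.121 ]
 [ 0.5798 -0.075   0.121 ]
 [ 0.6295 -0.0521  0.121 ]]
```

```bash
python3 look.py g3 wrist
python3 - <<'E'
from fit import *
W=np.load('g3wrist.npz')['W']
for c in (225,262,280,298,330): print(c,[(r,*W[r,c].round(3)) for r in range(150,262,8)])
D=np.load('g3wrist.npz');im=D['im']
save('g3c.png',cv2.resize(im[170:265,230:330],None,fx=6,fy=6,interpolation=2))
ci=camera_info('wrist');T=np.array(ci['world_from_camera']);K=np.array(ci['intrinsics'])
for q,z in(('stopper',.081),('vial',.107)):
  for r in cut_out('wrist',q): print(q,hullcirc(r['mask'],T,K,z))
E
```

```text
{'time': np.float64(8.5), 'tool_pos': array([0.5515, 0.059 , 0.2607]), 'tool_rot': array([-1.100e-03,  5.273e-01,  8.497e-01, -6.000e-04]), 'contact_force': array([ 0.2804,  0.0036, -0.1737]), 'gripper_width': np.float64(0.4214)}
225 [(150, np.float64(0.483), np.float64(0.061), np.float64(0.055)), (158, np.float64(0.486), np.float64(0.053), np.float64(0.053)), (166, np.float64(0.49), np.float64(0.045), np.float64(0.054)), (174, np.float64(0.493), np.float64(0.037), np.float64(0.054)), (182, np.float64(0.497), np.float64(0.029), np.float64(0.054)), (190, np.float64(0.501), np.float64(0.022), np.float64(0.056)), (198, np.float64(0.504), np.float64(0.013), np.float64(0.055)), (206, np.float64(0.508), np.float64(0.004), np.float64(0.054)), (214, np.float64(0.512), np.float64(-0.004), np.float64(0.056)), (222, np.float64(0.515), np.float64(-0.013), np.float64(0.055)), (230, np.float64(0.519), np.float64(-0.022), np.float64(0.054)), (238, np.float64(0.523), np.float64(-0.031), np.float64(0.055)), (246, np.float64(0.527), np.float64(-0.04), np.float64(0.055)), (254, np.float64(0.531), np.fl
[... 3125 characters left out ...]
 (198, np.float64(0.608), np.float64(0.065), np.float64(0.054)), (206, np.float64(0.613), np.float64(0.056), np.float64(0.054)), (214, np.float64(0.617), np.float64(0.049), np.float64(0.056)), (222, np.float64(0.622), np.float64(0.04), np.float64(0.053)), (230, np.float64(0.626), np.float64(0.032), np.float64(0.055)), (238, np.float64(0.631), np.float64(0.023), np.float64(0.055)), (246, np.float64(0.637), np.float64(0.014), np.float64(0.053)), (254, np.float64(0.641), np.float64(0.005), np.float64(0.055))]
stopper (array([ 0.5004, -0.0231,  0.0142]), np.float64(0.0012))
stopper (array([ 0.3718, -0.211 ,  0.0355]), np.float64(0.0015))
vial (array([0.6391, 0.0514, 0.0166]), np.float64(0.0037))
```

View pics/g3c.png

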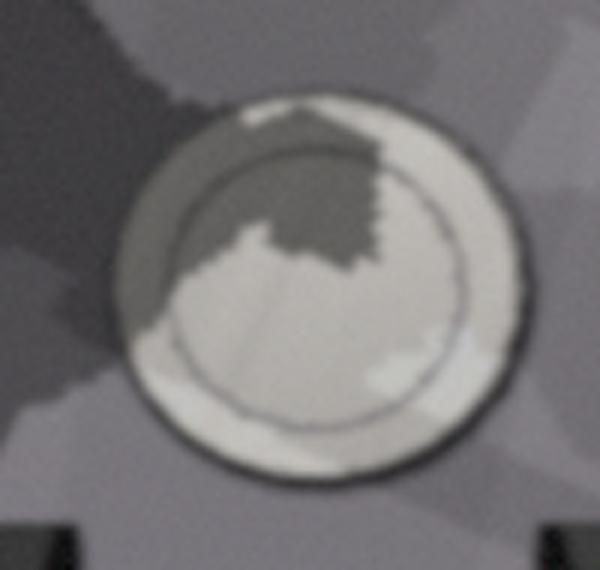

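Settled depth: plate top 0.053 and deck 0.0545 along all lines, so the plate lies flat in the well. The offset in earlier world positions came from motion lag in the first picture. Now I'll measure the beaker and plate centres settled.

Run:
```python
from fit import *
from scipy.spatial.transform import Rotation as R
s=state()
ci=camera_info('wrist');T=np.array(ci['world_from_camera']);K=np.array(ci['intrinsics'])
im,d=grab_frame('wrist');save('h.png',im)
q=s['tool_rot'];Rt=R.from_quat([*q[1:],q[0]]).as_matrix()
rel=lambda p:(Rt.T@(np.r_[p,.06]-s['tool_pos'])).round(4)
print(s['tool_pos'].round(4),s['joint_vel'].round(4))
P=None
for r in cut_out('wrist','plate'):
    x,sd=hullcirc(r['mask'],T,K,.0535)
    if x[0]>.45: print('plate',x,sd,rel(x[:2]))
v,u=np.mgrid[:420,:560];W=np.stack([(u-K[0,2])/K[0,0]*d,(v-K[1,2])/K[1,1]*d,d],-1)@T[:3,:3].T+T[:3,3]
for r in cut_out('wrist','beaker'):
    m=r['mask']&(W[...,2]>.113)&(W[...,2]<.126)
    p=W[m][:,:2]; 
    if len(p)<40: continue
    from scipy.optimize import least_squares
    f=least_squares(lambda c:np.hypot(p[:,0]-c[0],p[:,1]-c[1])-.026,p.mean(0),loss='soft_l1',f_scale=.001)
    print('beaker',r['conf'],len(p),f.x.round(4),np.std(f.fun),rel(f.x))
    # lower silhouette
save('hc.png',cv2.resize(im[240:360,190:370],None,fx=4,fy=4,interpolation=2))
```

```text
[0.552  0.059  0.2617] [-0.0006 -0.002  -0.0047  0.0002 -0.0019  0.0004]
plate [0.5704 0.0199 0.0374] 0.0006 [-0.0433 -0.0007  0.2016]
beaker 0.64 757 [ 0.608  -0.0683] 0.0010222024375569259 [-0.139  -0.0061  0.2016]
```

View pics/hc.png

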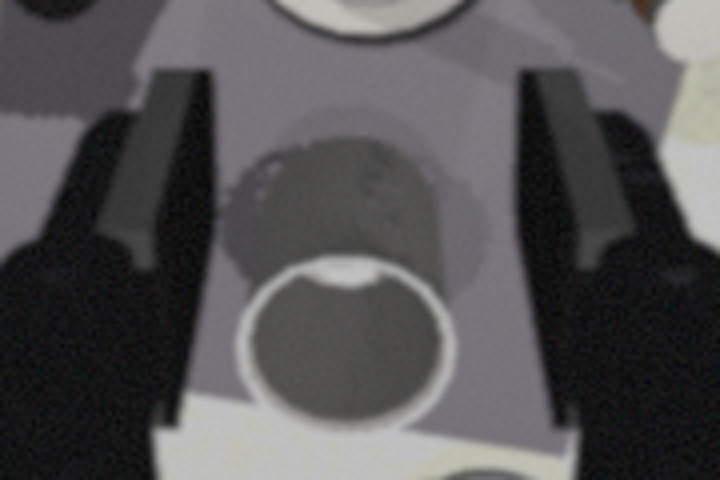

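Run:
```python
from fit import *
for c in('side','scene'):
    ci=camera_info(c);T=np.array(ci['world_from_camera']);K=np.array(ci['intrinsics'])
    im,d=grab_frame(c);W=world(c,d);save('i'+c+'.png',im)
    for r in cut_out(c,'tall_beaker'):
        p=W[r['mask']];print(c,round(r['conf'],2),np.round(r['point']),np.percentile(p,[3,50,97],axis=0).round(3).tolist())
```

```text
side 0.73 [364. 224.] [[0.698, -0.239, 0.008], [0.72, -0.213, 0.062], [0.766, -0.175, 0.094]]
side 0.7 [235. 187.] [[0.416, -0.154, 0.016], [0.539, 0.198, 0.056], [0.676, 0.361, 0.255]]
scene 0.68 [228. 269.] [[0.702, -0.239, 0.009], [0.756, -0.209, 0.064], [0.769, -0.176, 0.097]]
```

View pics/iside.png

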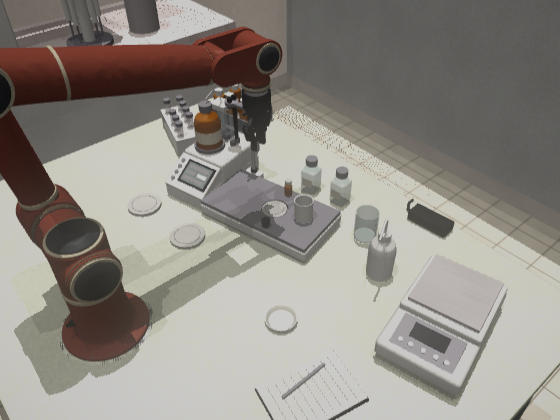

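Tall beaker at about (0.735,-0.207), clear of my approach. Moving behind the beaker on its -y side.

Request:
step_arm --pt "0 0 0 0 0 0.056 0.036" --pt "-0.046 0.001 0 0 0 0 0.036" --pt "-0.046 0 0 0 0 0 0.036" --pt "-0.046 0 0 0 0 0 0.036" --pt "-0.046 0 0 0 0 0 0.036" --pt "0 0 0.03 0 0 0 0.036" --pt "0 0 0.03 0 0 0 0.036" --pt "0 0 0 0 0 0 0.036"

```text
time: 9.8
tool_pos: [0.6225, -0.1095, 0.1964]
tool_rot: [-0.005, 0.551, 0.834, -0.001]
contact_force: [-0.9, 0.8, -0.9]
gripper_width: 0.42
```

Request:
step_arm --pt "0 0 0 0 0 0 0.036" --pt "0 0 0 0 0 0 0.036" --pt "0 0 0 0 0 0 0.036"

```text
time: 10.1
tool_pos: [0.6265, -0.1098, 0.2049]
tool_rot: [0.002, 0.551, 0.835, 0.001]
contact_force: [-0.3, -0.8, -0.4]
gripper_width: 0.425
```

```bash
cat > bk.py <<'E'
import sys
from fit import *
from scipy.optimize import least_squares
from scipy.spatial.transform import Rotation as R
n=sys.argv[1]
s=state()
ci=camera_info('wrist');T=np.array(ci['world_from_camera']);K=np.array(ci['intrinsics'])
im,d=grab_frame('wrist');save(n+'.png',im)
q=s['tool_rot'];Rt=R.from_quat([*q[1:],q[0]]).as_matrix()
rel=lambda p:(Rt.T@(np.r_[p,.06]-s['tool_pos'])).round(4)
print(s['time'],s['tool_pos'].round(4),s['tool_rot'].round(4),s['contact_force'].round(2))
print('plate centre rel',rel([.5704,.0199]))
v,u=np.mgrid[:420,:560];W=np.stack([(u-K[0,2])/K[0,0]*d,(v-K[1,2])/K[1,1]*d,d],-1)@T[:3,:3].T+T[:3,3]
m=(W[...,2]>.115)&(W[...,2]<.126)&(np.hypot(W[...,0]-.59,W[...,1]+.025)<.09)
p=W[m][:,:2]
for r in cut_out('wrist','beaker'):
    mm=r['mask']&m;p=W[mm][:,:2]
    if len(p)<30: continue
    f=least_squares(lambda c:np.hypot(p[:,0]-c[0],p[:,1]-c[1])-.026,p.mean(0),loss='soft_l1',f_scale=.001)
    print('beaker',r['conf'],len(p),f.x.round(4),np.std(f.fun).round(4),rel(f.x))
E
python3 bk.py j
```

```text
10.1 [ 0.6265 -0.1098  0.2049] [1.900e-03 5.506e-01 8.347e-01 6.000e-04] [-0.29 -0.8  -0.38]
plate centre rel [ 0.1417 -0.0009  0.1445]
beaker 0.97 1323 [ 0.6083 -0.0689] 0.001 [ 0.0451 -0.0011  0.1447]
```

View pics/j.png

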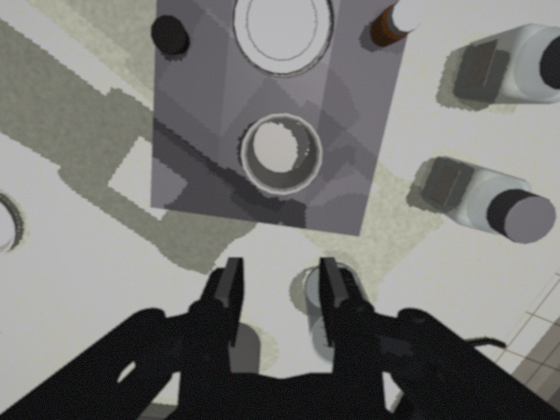

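Beaker (282,153) and plate (284,22) are both straight ahead along tool x, within 1 mm of the finger midline. Descending.

Request:
step_arm --pt "0 -0.001 0.035 0 0 0 0.036" --pt "0 0 0.04 0 0 0 0.036" --pt "0 0 0.035 0 0 0 0.036" --pt "0 0 0.02 0 0 0 0.036" --pt "0 0 0.012 0 0 0 0.036" --pt "0 0 0 0 0 0 0.036" --pt "0 0 0 0 0 0 0.036" --pt "0 0 0 0 0 0 0.036"

```text
time: 11.0
tool_pos: [0.626, -0.1107, 0.0625]
tool_rot: [0.002, 0.551, 0.835, 0.001]
contact_force: [0.5, 0.4, 0.4]
gripper_width: 0.421
```

```bash
python3 bk.py k
```

```text
11.0 [ 0.626  -0.1107  0.0625] [1.800e-03 5.509e-01 8.346e-01 5.000e-04] [0.53 0.42 0.41]
plate centre rel [0.1419 0.0002 0.0022]
beaker 0.85 9592 [ 0.6084 -0.0686] 0.0011 [0.0456 0.0004 0.0024]
```

View pics/k.png

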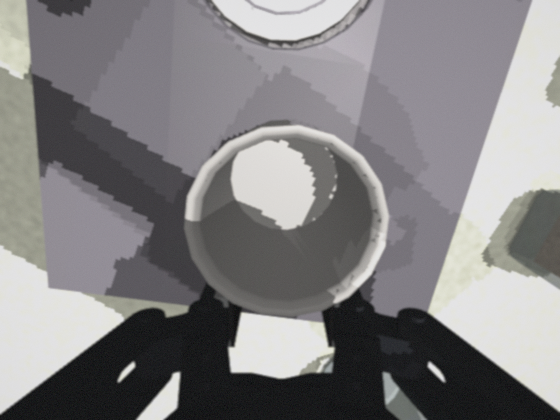

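Request:
step_arm --pt "0.005 0 0.001 0 0 0 0.036" --pt "0.004 0 0 0 0 0 0.036" --pt "0.003 0 0 0 0 0 0.036" --pt "0.003 0 0 0 0 0 0.036" --pt "0.003 0 0 0 0 0 0.036" --pt "0.004 0 0 0 0 0 0.036" --pt "0.004 0 0 0 0 0 0.036" --pt "0.004 0 0 0 0 0 0.036"

```text
time: 11.9
tool_pos: [0.6128, -0.0826, 0.0596]
tool_rot: [0.0, 0.551, 0.835, 0.0]
contact_force: [1.0, -1.9, 3.2]
gripper_width: 0.423
```

```bash
python3 bk.py l
```

```text
11.9 [ 0.6128 -0.0826  0.0596] [4.000e-04 5.509e-01 8.346e-01 0.000e+00] [ 1.   -1.88  3.18]
plate centre rel [ 0.1109  0.0013 -0.0005]
beaker 0.56 9441 [ 0.5976 -0.0498] 0.0011 [ 0.0361 -0.0011 -0.0004]
```

View pics/l.png

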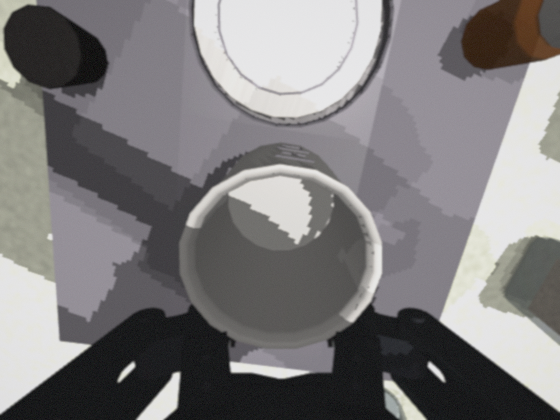

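The beaker has moved about 21 mm and contact is made. Before going on I'll check with the side camera and rim heights that it stands level.

Run:
```python
from h import *
im,d=grab_frame('side');save('ls.png',cv2.resize(im[130:260,220:360],None,fx=5,fy=4.6,interpolation=2))
ci=camera_info('wrist');s=state();print(s['contact_force'],s['tool_pos'])
im,d=grab_frame('wrist');W=world('wrist',d)
r=cut_out('wrist','beaker')[0];m=r['mask']&(W[...,2]>.112)&(W[...,2]<.13)
p=W[m];A=np.c_[p[:,:2]-p[:,:2].mean(0),np.ones(len(p))];print(np.linalg.lstsq(A,p[:,2],rcond=None)[0],len(p))
```

```text
[ 1.15030377 -1.35766359  3.54084467] [ 0.61265357 -0.08223381  0.05943471]
[-0.01658789  0.0385741   0.11836436] 10798
```

View pics/ls.png

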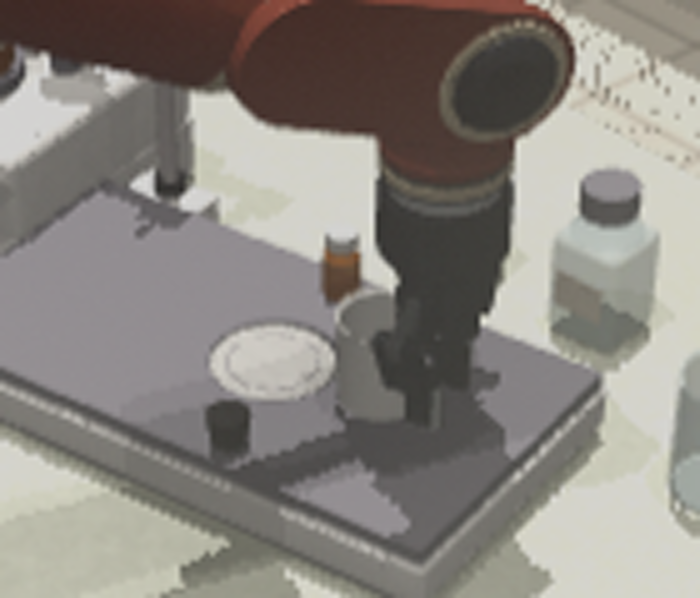

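The force reading shows about 3.4 N upward, and contact is at 36 mm instead of the expected 31. The finger knuckles are probably bearing on the beaker's upper part. I'll back off, raise the fingers 14 mm and check.

Request:
step_arm --pt "-0.003 0 0 0 0 0 0.036" --pt "-0.003 0 0 0 0 0 0.036" --pt "-0.002 0 -0.007 0 0 0 0.036" --pt "0 0 -0.007 0 0 0 0.036" --pt "0 0 0 0 0 0 0.036" --pt "0 0 0 0 0 0 0.036"

```text
time: 12.75
tool_pos: [0.616, -0.0901, 0.0737]
tool_rot: [0.0, 0.551, 0.835, 0.0]
contact_force: [-0.5, 0.6, -0.1]
gripper_width: 0.422
```

```bash
python3 bk.py n;python3 - <<'E'
from h import *
im,d=grab_frame('wrist');W=world('wrist',d)
r=cut_out('wrist','beaker')[0];m=r['mask']&(W[...,2]>.112)&(W[...,2]<.13)
p=W[m];A=np.c_[p[:,:2]-p[:,:2].mean(0),np.ones(len(p))];print(np.linalg.lstsq(A,p[:,2],rcond=None)[0],len(p))
E
```

```text
12.75 [ 0.616  -0.0901  0.0737] [4.000e-04 5.509e-01 8.346e-01 1.000e-04] [-0.49  0.55 -0.07]
plate centre rel [0.1191 0.0012 0.0136]
beaker 0.72 7633 [ 0.5974 -0.0495] 0.0011 [ 0.0447 -0.0012  0.0137]
[-0.01469106  0.03361363  0.11845391] 8507
```

View pics/n.png

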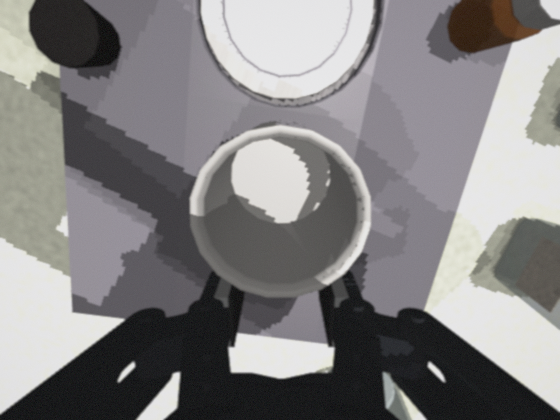

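The force is gone and the beaker is standing. Now pushing with the fingertips only, at mid-low height.

Request:
step_arm --pt "0.004 0.001 0 0 0 0 0.036" --pt "0.004 0 0 0 0 0 0.036" --pt "0.003 0 0 0 0 0 0.036" --pt "0.003 0 0 0 0 0 0.036" --pt "0.003 0 0 0 0 0 0.036" --pt "0.003 0 0 0 0 0 0.036" --pt "0.003 0 0 0 0 0 0.036" --pt "0.003 0 0 0 0 0 0.036"

```text
time: 13.75
tool_pos: [0.6064, -0.0655, 0.0732]
tool_rot: [0.0, 0.551, 0.835, -0.0]
contact_force: [-0.6, -0.6, 0.7]
gripper_width: 0.422
```

```bash
python3 bk.py o
```

```text
13.75 [ 0.6064 -0.0655  0.0732] [ 0.      0.5509  0.8346 -0.    ] [-0.64 -0.58  0.68]
plate centre rel [0.0927 0.0005 0.0132]
beaker 0.91 7510 [ 0.5918 -0.0354] 0.0011 [ 0.0334 -0.0016  0.0132]
```

View pics/o.png

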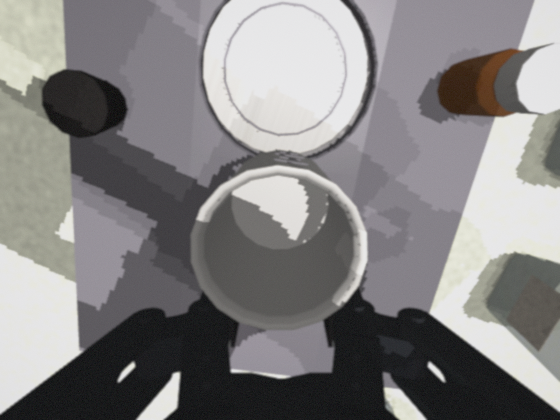

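```bash
cat > pb.py <<'E'
import sys
from fit import *
from scipy.optimize import least_squares
from scipy.spatial.transform import Rotation as R
n=sys.argv[1]
s=state();ci=camera_info('wrist');T=np.array(ci['world_from_camera']);K=np.array(ci['intrinsics'])
im,d=grab_frame('wrist');save(n+'.png',im)
q=s['tool_rot'];Rt=R.from_quat([*q[1:],q[0]]).as_matrix();rel=lambda p:(Rt.T@(np.r_[p,.06]-s['tool_pos'])).round(4)
print(s['time'],s['tool_pos'].round(4),s['contact_force'].round(2))
v,u=np.mgrid[:420,:560];W=np.stack([(u-K[0,2])/K[0,0]*d,(v-K[1,2])/K[1,1]*d,d],-1)@T[:3,:3].T+T[:3,3]
def cf(x,r):
    f=least_squares(lambda c:np.hypot(x[:,0]-c[0],x[:,1]-c[1])-r,x.mean(0),loss='soft_l1',f_scale=.0007);return f.x,np.median(abs(f.fun)).round(4)
for r in cut_out('wrist','plate'):
    # boundary points not adjacent to the beaker/border
    cs,_=cv2.findContours(r['mask'].astype(np.uint8),cv2.RETR_EXTERNAL,cv2.CHAIN_APPROX_NONE)
    c=max(cs,key=cv2.contourArea)[:,0,:]; c=c[(c[:,1]>2)&(c[:,1]<417)]
    x=rays(T,K,c.astype(float),.0535)[:,:2]
    if len(x)<20 or np.hypot(*(x.mean(0)-[.57,.02]))>.05: continue
    # keep hull
    f,e=cf(x,.038);print('plate',round(r['conf'],2),len(x),f.round(4),e,rel(f))
for r in cut_out('wrist','beaker')[:1]:
    m=r['mask']&(W[...,2]>.115)&(W[...,2]<.126);
    cs,_=cv2.findContours(r['mask'].astype(np.uint8),cv2.RETR_EXTERNAL,cv2.CHAIN_APPROX_NONE)
    x=W[m][:,:2];f,e=cf(x,.026);print('beaker',len(x),f.round(4),e,rel(f))
E
python3 pb.py p
```

```text
13.85 [ 0.6063 -0.0653  0.0731] [-0.9  -0.48 -0.16]
plate 0.77 371 [0.5706 0.0201] 0.0008 [0.0926 0.0008 0.0132]
beaker 7262 [ 0.5917 -0.0352] 0.0009 [ 0.0335 -0.0016  0.0131]
```

Run:
```python
from fit import *
from scipy.spatial.transform import Rotation as R
s=state();ci=camera_info('wrist');T=np.array(ci['world_from_camera']);K=np.array(ci['intrinsics'])
q=s['tool_rot'];Rt=R.from_quat([*q[1:],q[0]]).as_matrix()
for z,P in((.0535,[[203,66],[375,66],[224,68],[347,68]]),(.121,[[191,245],[367,245]])):
    print(((rays(T,K,np.array(P,float),z)-s['tool_pos'])@Rt).round(4))
print((Rt.T@T[:3,:3]).round(4))
```

```text
[[ 0.0945 -0.0363  0.0197]
 [ 0.0946  0.0419  0.0197]
 [ 0.0937 -0.0268  0.0197]
 [ 0.0937  0.0292  0.0197]]
[[ 0.0359 -0.0289 -0.0478]
 [ 0.036   0.0262 -0.0478]]
[[ 1.600e-03 -9.526e-01 -3.043e-01]
 [ 1.000e+00  1.700e-03 -1.000e-04]
 [ 6.000e-04 -3.043e-01  9.526e-01]]
```

View pics/p.png

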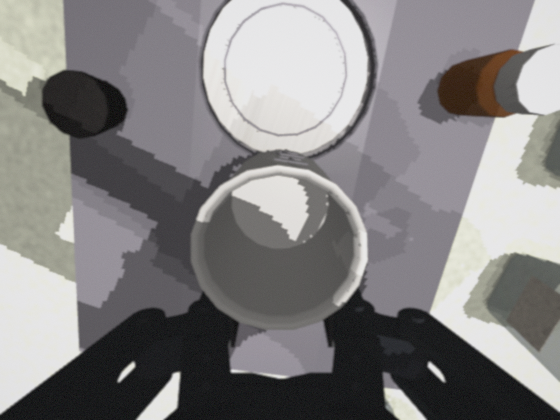

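Ring edges give plate centre y of about +1.5 mm and beaker about -1.5 mm in tool axes, with 59 mm still to go. I'll push on with a slight drift in +y.

Request:
step_arm --pt "0.003 0.0004 0 0 0 0 0.036" --pt "0.004 0.0004 0 0 0 0 0.036" --pt "0.004 0.0004 0 0 0 0 0.036" --pt "0.004 0.0004 0 0 0 0 0.036" --pt "0.004 0.0004 0 0 0 0 0.036" --pt "0.004 0.0004 0 0 0 0 0.036" --pt "0.004 0.0003 0 0 0 0 0.036" --pt "0.003 0.0003 0 0 0 0 0.036"

```text
time: 14.8
tool_pos: [0.5972, -0.0364, 0.073]
tool_rot: [-0.0, 0.551, 0.835, -0.0]
contact_force: [-0.4, -0.1, 0.1]
gripper_width: 0.423
```

```bash
python3 pb.py q;python3 - <<'E'
from h import *
im,d=grab_frame('side');save('qs.png',cv2.resize(im[130:260,220:360],None,fx=5,fy=4.6,interpolation=2))
E
```

```text
14.8 [ 0.5972 -0.0364  0.073 ] [-0.35 -0.12  0.08]
plate 0.87 441 [0.5711 0.019 ] 0.0009 [ 0.0612 -0.0021  0.0131]
beaker 7355 [ 0.5824 -0.0056] 0.0009 [ 0.0342 -0.0014  0.0131]
```

View pics/q.png

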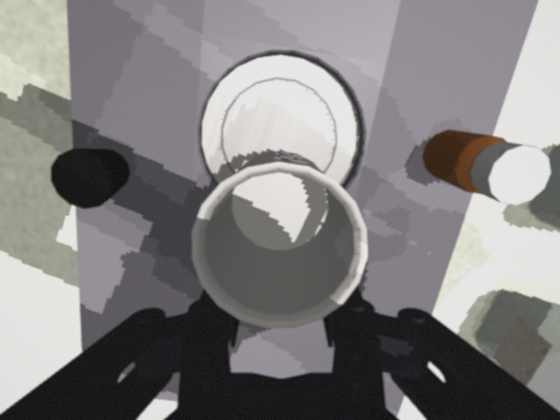

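View pics/qs.png

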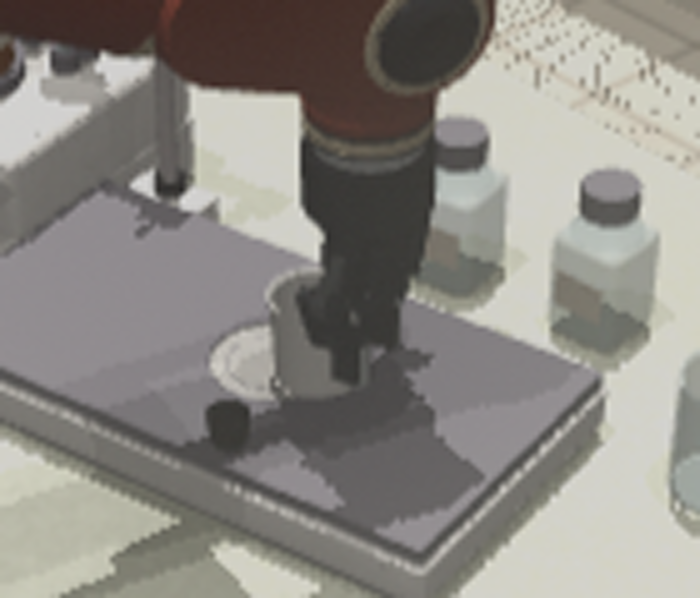

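Upright and laterally aligned: plate about x=281, beaker rim about x=280, with around 27 mm left.

Request:
step_arm --pt "0.003 0 0 0 0 0 0.036" --pt "0.003 0 0 0 0 0 0.036" --pt "0.003 0 0 0 0 0 0.036" --pt "0.003 0 0 0 0 0 0.036" --pt "0.003 0 0 0 0 0 0.036" --pt "0.003 0 0 0 0 0 0.036" --pt "0.002 0 0 0 0 0 0.036" --pt "0 0 0 0 0 0 0.036"

```text
time: 15.8
tool_pos: [0.5895, -0.0182, 0.0732]
tool_rot: [-0.0, 0.551, 0.835, 0.0]
contact_force: [-0.2, -0.5, -0.5]
gripper_width: 0.419
```

```bash
python3 pb.py r
```

```text
15.8 [ 0.5895 -0.0182  0.0732] [-0.19 -0.5  -0.47]
plate 0.65 402 [0.5715 0.0181] 0.0008 [ 0.0404 -0.0022  0.0132]
plate 0.18 1454 [0.5736 0.0099] 0.0569 [ 0.0321 -0.0036  0.0132]
beaker 6835 [0.575  0.0116] 0.0009 [ 0.0331 -0.0016  0.0132]
```

View pics/r.png

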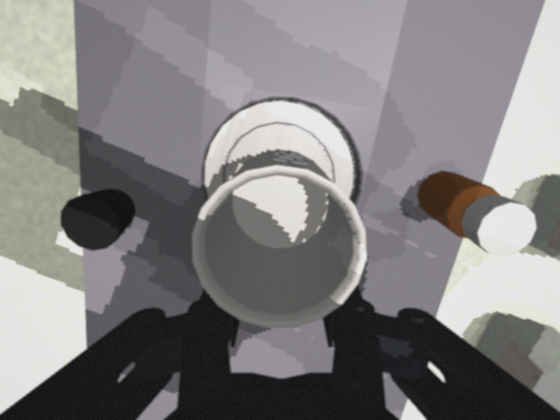

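```bash
cat > arc.py <<'E'
import sys
from fit import *
from scipy.optimize import least_squares
from scipy.spatial.transform import Rotation as R
rowmax=int(sys.argv[1])
s=state();ci=camera_info('wrist');T=np.array(ci['world_from_camera']);K=np.array(ci['intrinsics'])
im,d=grab_frame('wrist')
q=s['tool_rot'];Rt=R.from_quat([*q[1:],q[0]]).as_matrix()
for r in cut_out('wrist','plate')[:1]:
    cs,_=cv2.findContours(r['mask'].astype(np.uint8),cv2.RETR_EXTERNAL,cv2.CHAIN_APPROX_NONE)
    c=max(cs,key=cv2.contourArea)[:,0,:];c=c[c[:,1]<rowmax].astype(float)
    x=rays(T,K,c,.0535)[:,:2]
    for rad in(.037,.038):
        f=least_squares(lambda p:np.hypot(x[:,0]-p[0],x[:,1]-p[1])-rad,[.5705,.02],loss='soft_l1',f_scale=.0007)
        print(rad,len(x),f.x.round(4),np.median(abs(f.fun)).round(4),(Rt.T@(np.r_[f.x,.06]-s['tool_pos'])).round(4))
E
python3 arc.py 155
```

```text
0.037 221 [0.5709 0.0195] 0.0003 [ 0.0424 -0.0023  0.0133]
0.038 221 [0.5714 0.0184] 0.0005 [ 0.0412 -0.0023  0.0133]
```

Request:
step_arm --pt "0.002 -0.0003 0 0 0 0 0.036" --pt "0.002 -0.0003 0 0 0 0 0.036" --pt "0.002 0 0 0 0 0 0.036" --pt "0.0015 0 0 0 0 0 0.036" --pt "0.001 0 0 0 0 0 0.036" --pt "0 0 0 0 0 0 0.036"

```text
time: 16.65
tool_pos: [0.5856, -0.0108, 0.0732]
tool_rot: [-0.0, 0.551, 0.835, 0.0]
contact_force: [0.9, -1.0, 0.2]
gripper_width: 0.422
```

```bash
python3 pb.py s; python3 arc.py 150
```

```text
16.65 [ 0.5856 -0.0108  0.0732] [ 0.9  -1.03  0.16]
plate 0.89 374 [0.5718 0.0177] 0.0014 [ 0.0316 -0.0015  0.0132]
beaker 6750 [0.5712 0.0189] 0.0009 [ 0.033  -0.0016  0.0132]
0.037 141 [0.5707 0.0197] 0.0003 [ 0.034  -0.0017  0.0131]
0.038 141 [0.5711 0.0187] 0.0002 [ 0.0329 -0.0017  0.0131]
```

View pics/s.png

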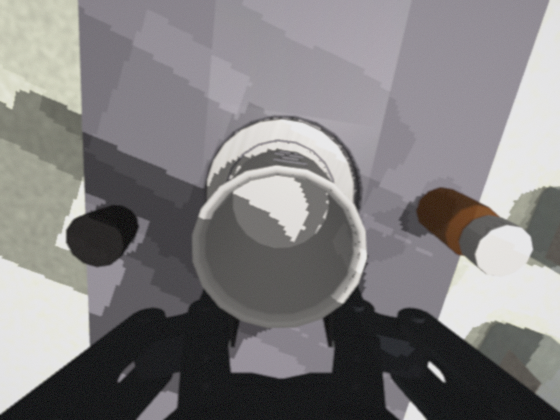

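The beaker centre now matches the plate centre to within about 1 mm. Backing away and checking from a distance.

Request:
step_arm --pt "-0.004 0 0 0 0 0 0.036" --pt "-0.01 0 0 0 0 0 0.036" --pt "-0.02 0 0 0 0 0 0.036" --pt "-0.02 0 -0.02 0 0 0 0.036" --pt "-0.01 0 -0.04 0 0 0 0.036" --pt "0 0 -0.04 0 0 0 0.036" --pt "0 0 0 0 0 0 0.036" --pt "0 0 0 0 0 0 0.036"

```text
time: 17.7
tool_pos: [0.6122, -0.0714, 0.175]
tool_rot: [0.002, 0.551, 0.834, 0.0]
contact_force: [0.0, 1.0, -0.6]
gripper_width: 0.42
```

Request:
step_arm --pt "0 0 0 0 0 0 0.036" --pt "0 0 0 0 0 0 0.036" --pt "0 0 0 0 0 0 0.036"

```text
time: 18.0
tool_pos: [0.61, -0.0697, 0.1714]
tool_rot: [-0.001, 0.551, 0.835, -0.001]
contact_force: [0.9, -0.2, 0.2]
gripper_width: 0.421
```

```bash
python3 pb.py t
python3 - <<'E'
from h import *
im,d=grab_frame('side');save('ts.png',cv2.resize(im[130:260,200:360],None,fx=4.6,fy=4.6,interpolation=2))
im,d=grab_frame('scene');save('tsc.png',cv2.resize(im[150:270,200:380],None,fx=4.2,fy=4.2,interpolation=2))
im,d=grab_frame('wrist');W=world('wrist',d);z=W[...,2]
# deck and plate depth near the beaker
c=np.array([.5708,.0195]);rr=np.hypot(W[...,0]-c[0],W[...,1]-c[1])
for k,lo,hi in(('plate ring',.030,.0345),('deck ring',.046,.06)):
    m=(rr>lo)&(rr<hi)&(z<.062)&(z>.04);p=W[m]
    for sx in(-1,1):
        for sy in(-1,1):
            mm=(np.sign(p[:,0]-c[0])==sx)&(np.sign(p[:,1]-c[1])==sy);print(k,sx,sy,mm.sum(),np.median(p[mm,2]).round(4) if mm.sum() else None)
E
```

```text
18.0 [ 0.61   -0.0697  0.1714] [ 0.89 -0.21  0.19]
plate 0.93 216 [0.5701 0.0212] 0.0009 [ 0.0991 -0.0007  0.1116]
beaker 2341 [0.5723 0.0166] 0.0009 [ 0.094  -0.0004  0.1115]
plate ring -1 -1 0 None
plate ring -1 1 0 None
plate ring 1 -1 0 None
plate ring 1 1 0 None
deck ring -1 -1 2143 0.0545
deck ring -1 1 1658 0.0545
deck ring 1 -1 1936 0.0545
deck ring 1 1 2353 0.0545
```

View pics/t.png

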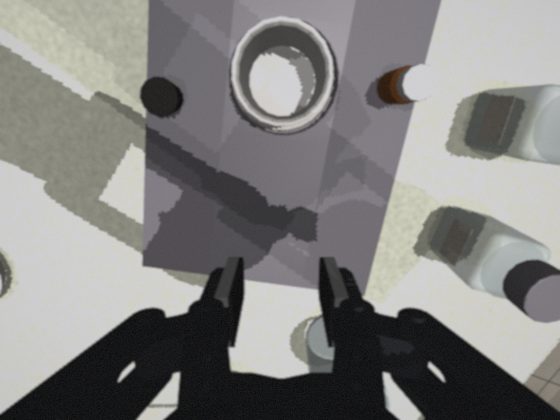

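View pics/ts.png

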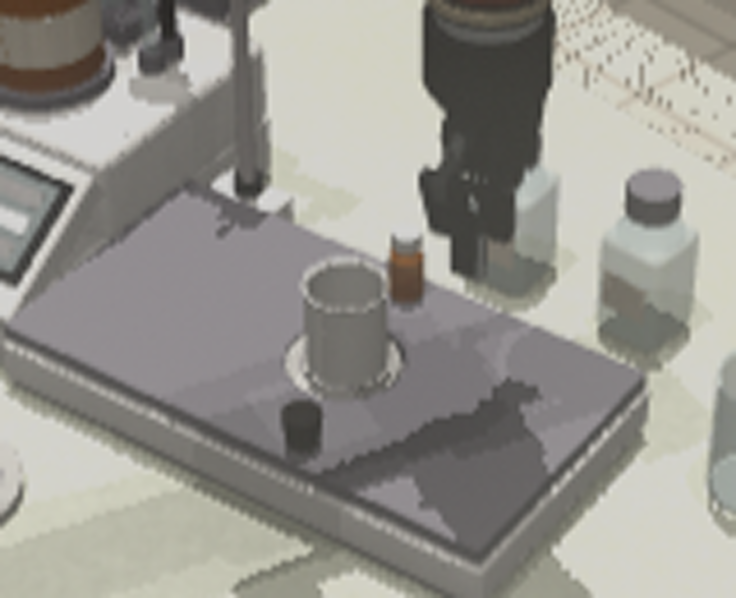

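View pics/tsc.png

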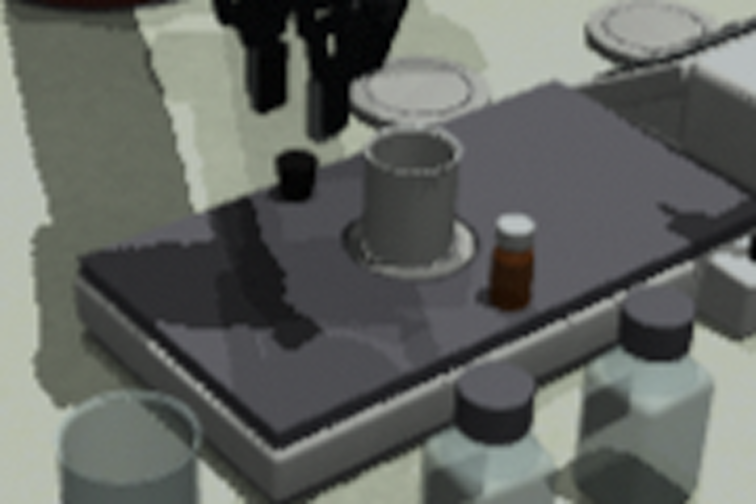

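Standing upright with everything else in place, but the three views disagree on centring along the push direction (0 to 5 mm short). The camera is almost directly above the beaker, so I'll look closer now that the arm is settled.

Run:
```python
from fit import *
from scipy.spatial.transform import Rotation as R
s=state();ci=camera_info('wrist');T=np.array(ci['world_from_camera']);K=np.array(ci['intrinsics'])
im,d=grab_frame('wrist');W=world('wrist',d);np.savez('u.npz',im=im,d=d,T=T,K=K)
print(s['tool_pos'],T[:3,3])
save('uc.png',cv2.resize(im[0:150,215:355],None,fx=4,fy=4,interpolation=2))
z=W[...,2]
for c in(270,283,296): print(c,[(r,*(W[r,c]*1000).round(0).astype(int)) for r in list(range(0,30,3))+list(range(110,150,3))])
```

```text
[ 0.61079604 -0.06971977  0.17303926] [0.57963802 0.001396   0.31496373]
270 [(0, np.int64(545), np.int64(62), np.int64(55)), (3, np.int64(546), np.int64(60), np.int64(55)), (6, np.int64(547), np.int64(59), np.int64(55)), (9, np.int64(547), np.int64(57), np.int64(53)), (12, np.int64(548), np.int64(55), np.int64(54)), (15, np.int64(549), np.int64(54), np.int64(54)), (18, np.int64(557), np.int64(39), np.int64(121)), (21, np.int64(557), np.int64(38), np.int64(118)), (24, np.int64(558), np.int64(37), np.int64(117)), (27, np.int64(558), np.int64(36), np.int64(115)), (110, np.int64(573), np.int64(-5), np.int64(57)), (113, np.int64(574), np.int64(-7), np.int64(57)), (116, np.int64(576), np.int64(-7), np.int64(105)), (119, np.int64(577), np.int64(-8), np.int64(117)), (122, np.int64(577), np.int64(-10), np.int64(119)), (125, np.int64(578), np.int64(-16), np.int64(53)), (128, np.int64(578), np.int64(-18), np.int64(52)), (131, np.int64(579), np.int64(-20), np.int64(47)), (134, np.int64(580), np.int64(-22), np.int64(54)), (137, np.int64(581), np.int64(-24), np.int64(54)), (140, np.int64(582), np
[... 1887 characters left out ...]
p.int64(591), np.int64(2), np.int64(57)), (113, np.int64(590), np.int64(1), np.int64(94)), (116, np.int64(590), np.int64(-1), np.int64(117)), (119, np.int64(591), np.int64(-2), np.int64(119)), (122, np.int64(595), np.int64(-6), np.int64(52)), (125, np.int64(596), np.int64(-8), np.int64(53)), (128, np.int64(598), np.int64(-10), np.int64(45)), (131, np.int64(598), np.int64(-12), np.int64(53)), (134, np.int64(599), np.int64(-14), np.int64(53)), (137, np.int64(600), np.int64(-16), np.int64(55)), (140, np.int64(601), np.int64(-18), np.int64(54)), (143, np.int64(602), np.int64(-20), np.int64(55)), (146, np.int64(603), np.int64(-22), np.int64(54)), (149, np.int64(604), np.int64(-24), np.int64(54))]
```

View pics/uc.png

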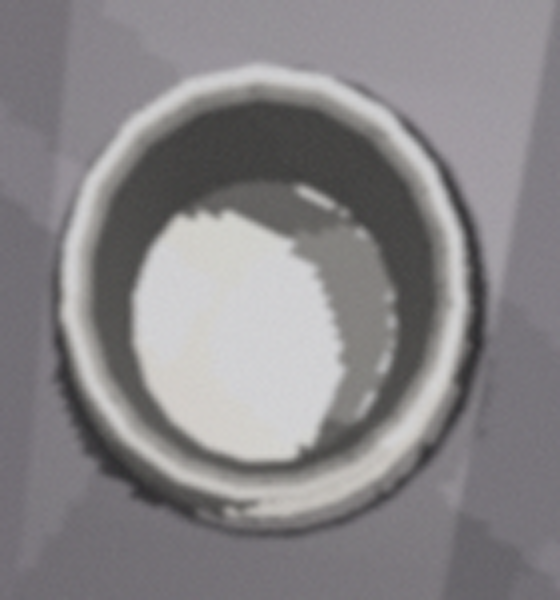

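Edge readings in column 283 put the beaker about 2.5 mm short of the well centre along the push. There's plenty of time, so I'll return behind it and nudge 2.5 mm further than before.

Request:
step_arm --pt "0 0 0.04 0 0 0 0.036" --pt "0 0 0.04 0 0 0 0.036" --pt "0.02 0 0.02 0 0 0 0.036" --pt "0.02 0 0 0 0 0 0.036" --pt "0.012 0 0 0 0 0 0.036" --pt "0.005 0 0 0 0 0 0.036" --pt "0.002 0 0 0 0 0 0.036" --pt "0.002 0 0 0 0 0 0.036"

```text
time: 19.15
tool_pos: [0.5881, -0.0139, 0.0751]
tool_rot: [0.002, 0.551, 0.835, 0.001]
contact_force: [-0.2, 0.9, -0.1]
gripper_width: 0.417
```

Request:
step_arm --pt "0.001 0 0 0 0 0 0.036" --pt "0.001 0 0 0 0 0 0.036" --pt "0.001 0 0 0 0 0 0.036" --pt "0.001 0 0 0 0 0 0.036" --pt "0.001 0 0 0 0 0 0.036" --pt "0.0005 0 0 0 0 0 0.036" --pt "0 0 0 0 0 0 0.036" --pt "0 0 0 0 0 0 0.036"

```text
time: 19.95
tool_pos: [0.5847, -0.0087, 0.0732]
tool_rot: [-0.0, 0.551, 0.835, -0.0]
contact_force: [0.8, -1.1, 0.6]
gripper_width: 0.421
```

```bash
python3 pb.py v; python3 arc.py 150
```

```text
19.95 [ 0.5847 -0.0087  0.0732] [ 0.77 -1.06  0.57]
plate 0.67 367 [0.5717 0.0179] 0.0015 [ 0.0296 -0.0015  0.0132]
beaker 6564 [0.5705 0.0209] 0.0009 [ 0.0328 -0.0015  0.0132]
0.037 129 [0.5707 0.02  ] 0.0002 [ 0.0319 -0.0016  0.0132]
0.038 129 [0.5711 0.019 ] 0.0002 [ 0.0308 -0.0016  0.0132]
```

Target reached. Back away slowly along the push axis, rise and check.

Request:
step_arm --pt "-0.003 0 0 0 0 0 0.036" --pt "-0.01 0 0 0 0 0 0.036" --pt "-0.02 0 0 0 0 0 0.036" --pt "-0.02 0 -0.02 0 0 0 0.036" --pt "0 0 -0.04 0 0 0 0.036" --pt "0 0 -0.04 0 0 0 0.036" --pt "0 0 0 0 0 0 0.036" --pt "0 0 0 0 0 0 0.036"

```text
time: 21.0
tool_pos: [0.6068, -0.0589, 0.1749]
tool_rot: [0.002, 0.551, 0.834, 0.0]
contact_force: [0.6, 0.1, -0.7]
gripper_width: 0.422
```

Request:
step_arm --pt "0 0 0 0 0 0 0.036" --pt "0 0 0 0 0 0 0.036" --pt "0 0 0 0 0 0 0.036" --pt "0 0 0 0 0 0 0.036" --pt "0 0 0 0 0 0 0.036" --pt "0 0 0 0 0 0 0.036"

```text
time: 21.6
tool_pos: [0.6055, -0.0573, 0.173]
tool_rot: [-0.0, 0.551, 0.835, -0.0]
contact_force: [0.6, 0.1, -0.6]
gripper_width: 0.418
```

Run:
```python
from fit import *
from scipy.optimize import least_squares
s=state()
im,d=grab_frame('wrist');W=world('wrist',d);z=W[...,2]
print(s['time'],s['tool_pos'])
save('xc.png',cv2.resize(im[0:160,215:355],None,fx=3.7,fy=3.7,interpolation=2))
c0=np.array([.5725,.0190])
rr=np.hypot(W[...,0]-c0[0],W[...,1]-c0[1])
def cf(x,r):
    f=least_squares(lambda c:np.hypot(x[:,0]-c[0],x[:,1]-c[1])-r,c0,loss='soft_l1',f_scale=.0007);return f.x.round(4),np.median(abs(f.fun)).round(4),len(x)
m=(z>.1195)&(z<.124)&(rr<.04)
x=W[m][:,:2]
f=least_squares(lambda c:np.hypot(x[:,0]-c[0],x[:,1]-c[1])-c[2],[*c0,.026],loss='soft_l1',f_scale=.0007).x;print('rim top',f.round(4),len(x))
gap=(z<.0495)&(z>.042)&(rr<.045)&(rr>.03)
print('gap pts',cf(W[gap][:,:2],.039))
im2,_=grab_frame('side');save('xs.png',cv2.resize(im2[130:260,200:360],None,fx=4.6,fy=4.6,interpolation=2))
```

```text
21.6 [ 0.60551971 -0.05729972  0.17304797]
rim top [0.5718 0.0187 0.0267] 199
gap pts (array([0.5721, 0.0189]), np.float64(0.0007), 580)
```

View pics/xc.png

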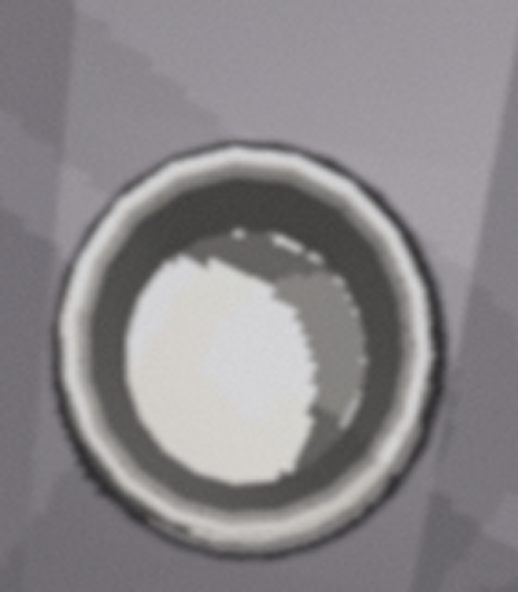

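View pics/xs.png

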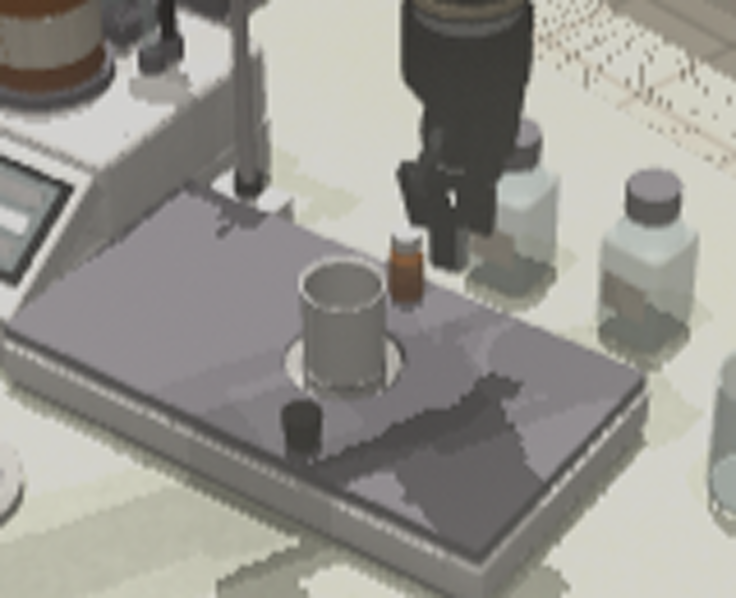

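The overhead crop shows the beaker rim concentric with the well gap, at (.5718,.0187) against (.5721,.0189). In the side view the beaker stands upright, with the vial and stopper untouched. Handing in.

```bash
python3 -c "
from plant import job_done
print(job_done())"
```

```text
the job is handed in; nothing more can be done
None
```

The job is done and handed in at about 22 s: the plate lies flat in its well, and the beaker stands upright in the middle of it.

**What I did:** I pushed the small plate that lay on the deck, not the two larger discs on the bench, with two fingertips until it dropped into the well. I then pushed the beaker onto it, backed away, and gave the beaker one corrective nudge of about 2.5 mm.

**Last checks:**
- **Plate:** before the beaker went on, depth readings put its top about 1.5 mm below the deck all over. It was not re-measured with the beaker standing on it.
- **Beaker:** in the final overhead view its rim centre and the well centre agree to under 1 mm. In the side view it stands upright.
- **Bystanders:** the stopper and vial are where they were, and nothing else looked moved in the last views.
- **Robot:** it was clear of everything when I handed in.

**Disagreements along the way:**
- Positions from the first overhead picture were 7–8 mm off because the arm was still settling, so I measured again.
- On the first beaker push the force read about 3.5 N upward, probably the finger knuckles touching the rim. I backed off and raised the fingers 14 mm, and the force went away.
- After the first placement, the views put the beaker anywhere from 0 to 5 mm short of centre, which is why I made the extra nudge.

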